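# Stamp a fan blank under the bridge

## Task

Slide the green-centred fan blank, scalloped head first and lying flat, in through the mouth of the stamping stand under its bridge, then across to the left so that the head is fully home beneath the red stamp, against the back stop and the end wall, with its handle pointing straight out of the front, and let go. Then use the yellow mallet to drive the sprung stamp all the way down and let it rise again. Leave the fan in its place, stand the mallet back on its striking face on the round blue felt mat, and do not shove or knock over the bottles and the jar.

Things in the scene. Friction and masses are not known exactly. Their poses are not given: they have to be found in the camera images.
- fan: Loose flat fan blank: round scalloped white head with green centre, 90 mm across, 8 mm thick; wooden handle 14 mm wide, 10 mm thick, from the head to 150 mm behind the head's centre. Origin: centre of the head's underside. x points from the handle to the head, z up. 60 to 130 g. Starts flat on the table.
- fan_grip (a point): Point on the fan's handle, 90 mm behind the head's centre (fan frame -90, 0) and 5 mm above the underside: a place to grip it, from above, across the 14 mm width.
- stand: Fixed stamping stand: aluminium bed with blue walls, a grey bridge and a red-capped stamp. Origin: on the table under the stamp's axis; x points from the open front to the back stop, y left, z up. In mm in this frame: bed x -62 to 63, y -100 to 65, top z 12. Wall tops z 24. Faces: back stop x 46, end wall (left) y 48, right wall y -83.
- pocket (a point): Point on the bed's top (12 mm above the table) under the stamp's axis: the fan's origin lies within 3 mm or so of it when home (head against back stop and end wall). Axes as the stand's.
- mouth (a point): Point on the bed's top in the middle of the mouth, 58 mm in front of the pocket point and 31 mm to its right; axes as the stand's. The mouth, 103 mm wide, is open from y -83 to 20 (stand frame, mm); left of it a keeper wall (x -58 to -48, y 20 to 48) closes the front of the pocket.
- bridge (a point): Middle of the underside of the grey bridge that spans the whole width of the stand above the bed: x -20 to 20, underside z 31, top z 45 (stand frame, mm), so 19 mm free above the bed. A steel collar of 17 mm radius round the stamp rises from it to z 51.
- stamp_cap (a point): Centre of the top of the red stamp cap (26 mm across, 10 mm thick), 80 mm above the table when up, straight above the pocket point.
- stamp (a joint): Travel of the sprung stamp in m: 0 up, 0.012 fully down. Its spring takes 3 N to start and 7 N at the bottom, and lifts it again. Fully down, its foot stays 1 mm above a fan head that lies on the bed.
- mallet: Loose mallet standing on its striking face: yellow head 44 by 44 mm, 70 mm tall; level dark wooden handle 16 mm wide, 18 mm high, its middle 35 mm above the face, running to 142 mm behind the head's centre. Origin: centre of the lower face. x points from the handle to the head, z up. 0.2 to 0.34 kg, nearly all in the head.
- mallet_grip (a point): Point in the middle of the mallet's handle, 60 mm behind the head's centre and 35 mm above the lower striking face.
- felt: Fixed round blue felt mat, 130 mm across, 4 mm high, on which the mallet stands. Origin: centre of its underside.
- glue: Bystander: white glue bottle with yellow cap, 38 mm across, 115 mm tall. Origin: centre of its underside.
- beads: Bystander: white bead jar with steel lid, 54 mm across, 62 mm tall. Origin: centre of its underside.
- paint: Bystander: green paint bottle with black cap, 44 mm across, 85 mm tall. Origin: centre of its underside.
There are look-alikes about, which are no part of the job. Of the things like the stand, leave any that is pink; of the rest the larger one is meant.

How it is judged (in metres and radians):
On the way, in this order (a step that is already met when the one before it is completed fails the run):
1. the fan lies home on the bed under the stamp, let go (x of fan in the frame of pocket between -0.008 and 0.005 m and y of fan in the frame of pocket between -0.008 and 0.006 m and z of fan in the frame of pocket between -0.004 and 0.004 m and angle between the x axis of fan and the x axis of stand, either way round below 0.15 rad and contact force between fan and the fingers below 0.1 N and value of joint stamp below 0.003 m), for 0.2 s.
2. the mallet holds the stamp fully down, with the fan home (x of fan in the frame of pocket between -0.008 and 0.005 m and y of fan in the frame of pocket between -0.008 and 0.006 m and z of fan in the frame of pocket between -0.004 and 0.004 m and angle between the x axis of fan and the x axis of stand, either way round below 0.15 rad and value of joint stamp above 0.0105 m and contact force between mallet and stand above 1 N).
At the end, for the whole second after the job is handed in: Fan origin -8 to +5 mm (front-back), -8 to +6 mm (right-left) and within 4 mm in height of the pocket point, handle within 0.15 rad of straight out; stamp up; mallet upright (0.1 rad) on its face, head centre within 45 mm of the felt's centre; both at rest (x of fan in the frame of pocket between -0.008 and 0.005 m and y of fan in the frame of pocket between -0.008 and 0.006 m and z of fan in the frame of pocket between -0.004 and 0.004 m and angle between the x axis of fan and the x axis of stand, either way round below 0.15 rad and value of joint stamp below 0.003 m and horizontal distance between mallet and felt below 0.045 m and height (world z) of mallet below 0.008 m and angle between mallet's own z axis and vertical below 0.1 rad and linear speed of each of mallet, fan below 0.02 m/s); the robot touches nothing.
It fails at once if the glue bottle is shoved more than 20 mm or tipped (distance of glue from where it was at the start of the episode above 0.02 m or angle between glue's own z axis and vertical above 0.35 rad).
It fails at once if the bead jar is shoved more than 20 mm or tipped (distance of beads from where it was at the start of the episode above 0.02 m or angle between beads's own z axis and vertical above 0.35 rad).
It fails at once if the paint bottle is shoved more than 20 mm or tipped (distance of paint from where it was at the start of the episode above 0.02 m or angle between paint's own z axis and vertical above 0.35 rad).
It also fails if it takes over 61 s, if anything falls off the work surface, if the arm or the gripper's body presses on something with over 40 N, if the wrist force passes 120 N, or if a joint passes its speed limit or range.

## Robot

A 6-joint arm with a two-finger parallel gripper is mounted at the origin on the work surface. World frame = base frame: x ahead of the robot, y to its left, z up, the work surface at z = 0. Lengths are in mm, angles in rad, forces in N, time in s.
With the tool pointing down it reaches from about 350 to 775 mm from the base axis. Payload 7.3 kg.
Tool frame: the origin (TCP) lies midway between the tips of the shut fingers; the grasp point (between the pads) lies 19 mm behind it; x points along the fingers, y is the direction in which the jaws open and shut, and the axes are right-handed (so a half turn about x gives the same grasp; the last joint's range is limited). The gripper opens to 92 mm and grips with 3 to 60 N. Pads are 19 mm wide; open, the fingers measure 130 mm over their backs; the gripper's body (75 mm by 190 mm) begins 47 mm behind the grasp point.
Start: joints at [-1.346, 0.342, 1.524, -0, 1.275, -0.146], TCP at [190.263, -489.331, 226.741] pointing down, gripper open.
Joint ranges: [-2.53, 2.53], [-0.77, 2.02], [0.04, 2.7], [-1, 4.14], [0.28, 2.66], [-3.11, 3.11]. Speed limits (rad/s): [2.57, 2.57, 3.14, 3.14, 3.14, 3.14].

## Interface

Orientations are given as [roll, pitch, yaw] about the fixed x, y, z axes, in that order (R = Rz(yaw) Ry(pitch) Rx(roll)).
In Python, from plant import bot gives the robot as it stands. The module is installed in compiled form; this text tells all that it offers.
- The arm moves only by the shell command python3 -m handwheel 'ROWS' [OPENING]. ROWS is JSON, a list that holds one entry, the list of rows, each a list of 4 numbers: the shift along the tool's x, y, z in cm, then the turn about the tool's x in rad. A call has 1 to 8 rows; each row shifts and turns the commanded pose from where the row before left it, along the tool's axes as they then stand; what a row does not reach is not made up. A row lasts 1/12 s, in which the tool goes at most 41.7 mm and 7.16 degrees, less where a joint would pass 70% of its speed; a pose out of reach is approached as far as the arm can. A call is refused whole if a number of a shift passes 4.17 or a number of a turn 0.125, either way. A call with a gripper value outside its range is refused whole. OPENING is the opening, from 0 (shut) to 1 (fully open), set as the call begins (- or left out, the last holds). The fingers move at their own pace and stop on an object; the grip force is fixed at half the most. Time passes only in rows, so rows that do not move let the fingers close. It gives the time, the measured TCP pose, the force and the opening at its end, in the units of the state.
- bot.get_obs(): the state, without advancing time (a new reading comes with each control period).
- bot.capture(name): name is "scene" or "top" or "wrist"; returns (picture, depth): 480x640x3 uint8, red, green, blue; 480x640 float32, mm along the optical axis (not along the pixel's ray), 0 where there is no reading.
- bot.camera_model(name): a dict with "fx", "fy", "cx", "cy" (pixels), "position" and "rotation" of the camera in the world. Camera axes: x right, y down, z forward; pixel columns grow to the right and rows downward; lengths in mm; the calibration is good to about 2 mm. A picture is of the moment at which its call begins: read the wrist's pose just before it. camera_model takes no time and is no camera call; for the wrist camera it gives the pose at the moment of the call.
- bot.close_job(): hands the job in, once; it reports no verdict.
Trained networks look in the newest picture that a camera, given by its name, has taken for a name from the list of things; names that differ only in an ending like _2 or _b are one class to them, and where a whole thing is asked for, a point or a joint stands for the part that bears it (a point fixed in the world has none). Each returns a list of dicts, best first, with "conf" (0 to 1); they miss things now and then, are a little off and sometimes report something else, mostly with a low value. They report only what shows in the picture. A call takes as long as a camera call. They do not tell look-alikes from the thing itself.
- bot.find_in(camera, label): "bbox" ([left, top, width, height] in pixels, round what is visible of it).
- bot.spot_point(camera, label): "point" ([column, row] in pixels: a listed point, or the origin of a listed thing).
The state is a dict: "time": time; "joint_positions": joint angles; "dq": joint speeds; "tau": joint torques, N m; "tool_pos": TCP position; "tcp_rot": TCP orientation; "contact_force": force on the tool from outside, world axes, zero at the start; "moment": the same for the moment, N m; "grip_width": finger opening in mm.
Only numpy, scipy, OpenCV 4.12 (cv2) and the standard library are available. Lean on these libraries where they do the work, as an engineer would, in place of code of your own. Each camera call takes 0.05 s, during which the arm holds its last target.

## Working session

There is one attempt and no reset: what is moved stays moved. The work goes in short steps, Python scripts to look and compute and a shell command to move; the robot and the scene stay as the last step left them, time stands still between calls to the robot, and variables do not carry over. Pictures are saved under pics/ and viewed, and the job is handed in when it is done.

```bash
mkdir -p pics; cat > h.py <<'E'
import numpy as np,cv2
from plant import bot
from scipy.spatial.transform import Rotation as R
def cap(n,f):
    p,d=bot.capture(n); cv2.imwrite('pics/'+f+'.png',p[:,:,::-1]); np.save(f+'.npy',d); return p,d
def w(n,u,v,d,m=None):
    m=m or bot.camera_model(n); z=d
    c=np.array([(u-m['cx'])/m['fx']*z,(v-m['cy'])/m['fy']*z,z])
    return np.array(m['rotation'])@c+np.array(m['position'])
def ray(n,u,v,h,m=None):
    m=m or bot.camera_model(n); Rm=np.array(m['rotation']);p=np.array(m['position'])
    c=Rm@np.array([(u-m['cx'])/m['fx'],(v-m['cy'])/m['fy'],1]); return p+c*(h-p[2])/c[2]
def st():
    o=bot.get_obs(); print('t',o['time'],'pos',np.round(o['tool_pos'],1),'rot',np.round(o['tcp_rot'],3),'F',np.round(o['contact_force'],1),'w',o['grip_width'],'q',np.round(o['joint_positions'],2))
    return o
E
python3 - <<'E'
from h import *
np.set_printoptions(suppress=True)
o=st(); print(R.from_euler('xyz',o['tcp_rot']).as_matrix().round(3))
for n in('scene','top'):
    cap(n,n+'0'); m=bot.camera_model(n); print(n,m)
    for l in ['fan','fan_grip','stand','mallet','mallet_grip','felt','stamp_cap','mouth','pocket','glue','beads','paint']:
        print(l,[(np.round(x['point']).tolist(),round(x['conf'],2)) for x in bot.spot_point(n,l)])
E
```

```text
t 0.0 pos [ 190.2 -488.9  226.1] rot [-1.698  1.569  1.814] F [-0.4  0.7  0.1] w 91.4779302685873 q [-1.35  0.34  1.52 -0.    1.28 -0.15]
[[-0.     0.362 -0.932]
 [ 0.001 -0.932 -0.362]
 [-1.    -0.002 -0.   ]]
scene {'fx': 450.67131249025283, 'fy': 450.67131249025283, 'cx': 321.2658327079106, 'cy': 238.72950215410822, 'position': array([1350.99794144,   67.87476666,  801.06058142]), 'rotation': array([-2.32929861,  0.02076256,  1.64900076])}
fan [([450.0, 234.0], 0.97)]
fan_grip [([441.0, 216.0], 0.87), ([312.0, 264.0], 0.2)]
stand [([273.0, 195.0], 0.89), ([320.0, 271.0], 0.8), ([435.0, 347.0], 0.6)]
mallet [([204.0, 238.0], 0.87), ([440.0, 214.0], 0.48)]
mallet_grip [([200.0, 214.0], 0.76), ([310.0, 247.0], 0.27)]
felt [([206.0, 238.0], 0.89)]
stamp_cap [([318.0, 247.0], 0.62), ([438.0, 333.0], 0.44), ([272.0, 170.0], 0.39)]
mouth [([311.0, 248.0], 0.61), ([423.0, 325.0], 0.58)]
pocket [([318.0, 264.0], 0.92), ([439.0, 348.0], 0.79), ([276.0, 189.0], 0.65), ([206.0, 238.0], 0.25)]
glue [([260.0, 236.0], 0.71), ([207.0, 238.0], 0.61)]
beads [([373.0, 284.0], 0.93)]
paint [([366.0, 
[... 161 characters left out ...]
20.55573868,   -5.78271026, 1155.55313057]), 'rotation': array([-3.00110461, -0.01009788, -1.565675  ])}
fan [([195.0, 283.0], 0.93)]
fan_grip [([200.0, 314.0], 0.65)]
stand [([321.0, 232.0], 0.8), ([228.0, 159.0], 0.76), ([376.0, 339.0], 0.72)]
mallet [([436.0, 270.0], 0.61)]
mallet_grip [([448.0, 293.0], 0.66)]
felt [([435.0, 271.0], 0.94), ([381.0, 278.0], 0.45)]
stamp_cap [([224.0, 152.0], 0.63), ([382.0, 344.0], 0.6), ([319.0, 227.0], 0.43)]
mouth [([332.0, 252.0], 0.89), ([395.0, 364.0], 0.82), ([232.0, 177.0], 0.58)]
pocket [([378.0, 343.0], 0.85), ([320.0, 232.0], 0.74), ([229.0, 159.0], 0.66)]
glue [([202.0, 314.0], 0.74)]
beads [([274.0, 219.0], 0.7)]
paint [([278.0, 269.0], 0.83)]
```

View pics/top0.png

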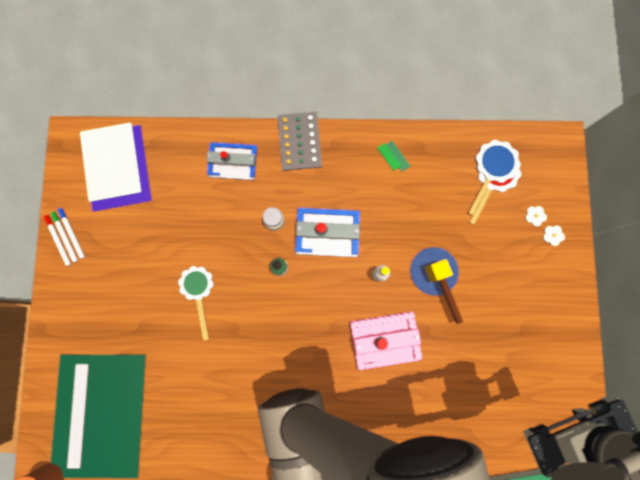

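View pics/scene0.png

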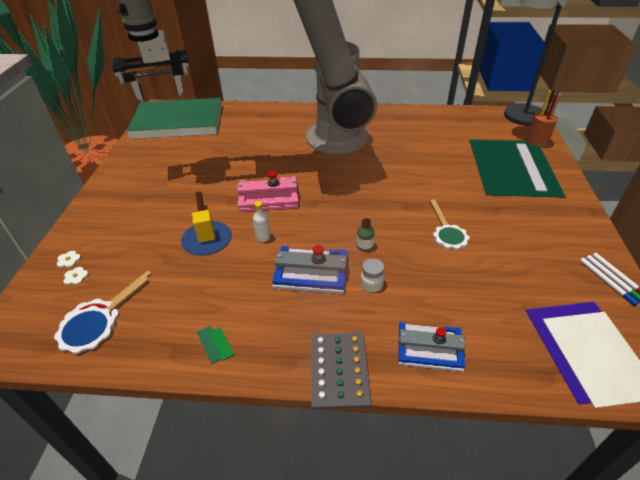

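Stand candidates in the top picture are pink at (386,341), large blue at (328,232) and small blue at (232,160). The large blue one fits, since it isn't pink and is the larger of the rest. The fan is the green-centred one at (196,283), not the blue-centred ones at (498,162). The only mallet is at (440,272). I'll confirm these in an enlarged crop and measure.

```bash
sed -i "s/np.array(m\['rotation'\])/R.from_euler('xyz',m['rotation']).as_matrix()/" h.py
python3 - <<'E'
from h import *
np.set_printoptions(suppress=True,precision=1)
p=cv2.imread('pics/top0.png'); d=np.load('top0.npy')
cv2.imwrite('pics/crop0.png',cv2.resize(p[190:350,170:470],None,fx=2.6,fy=2.6,interpolation=cv2.INTER_CUBIC))
for n,u,v,h in [('fan',196,283,8),('fangrip',202,314,10),('hend',206,339,10),('cap',321.5,228.5,80),('pocket',320,232,12),('mouth',332,252,12),('felt',435,271,4),('malletTop',441,270,70),('mhend',459,321,44),('glue',383,271,115),('beads',272,217,62),('paint',278,266,85)]:
    print(n,ray('top',u,v,h),'depth',w('top',u,v,d[int(round(v)),int(round(u))]))
for n,u,v,h in [('fan',450,236,8),('cap',318,251,80),('felt',206,238,4)]:
    print(n,ray('scene',u,v,h))
# fan mask by height
m=bot.camera_model('top');U,V=np.meshgrid(np.arange(640),np.arange(480))
P=np.stack([(U-m['cx'])/m['fx']*d,(V-m['cy'])/m['fy']*d,d],-1)@R.from_euler('xyz',m['rotation']).as_matrix().T+m['position']
np.save('P.npy',P)
print('table z',P[300:330,240:260,2].mean(),P[230:260,120:150,2].mean())
def blob(x0,x1,y0,y1,z0,z1):
    s=(U>=x0)&(U<x1)&(V>=y0)&(V<y1)&(P[...,2]>z0)&(P[...,2]<z1)&(d>0); q=P[s]; return q
hsv=cv2.cvtColor(p,cv2.COLOR_BGR2HSV)
# blue walls of the stand
s=(hsv[...,0]>100)&(hsv[...,0]<130)&(hsv[...,1]>120)&(U>285)&(U<370)&(V>200)&(V<265)
pts=np.argwhere(s)[:,::-1].astype(np.float32); r=cv2.minAreaRect(pts);print(r)
c=cv2.boxPoints(r); print(np.array([ray('top',a,b,24)[:2] for a,b in c]))
# fan handle
s=(U>190)&(U<215)&(V>268)&(V<345)
q=blob(180,212,262,345,5,20); print(len(q), q.mean(0))
q=blob(425,470,255,330,60,80); print('mallet head',len(q),q.mean(0),q.min(0),q.max(0))
q=blob(425,475,255,335,36,52); print('handle',len(q),q.mean(0))
for nm,b in [('glue',(370,395,258,284,20,130)),('beads',(258,290,203,234,45,80)),('paint',(265,292,252,280,20,100))]:
    q=blob(*b);print(nm,len(q),q.mean(0),q.min(0),q.max(0))
E
```

```text
fan [486.4 317.1   8. ] depth [486.4 317.    8.3]
fangrip [406.  297.3  10. ] depth [406.  297.8   8.2]
hend [342.3 284.2  10. ] depth [342.3 284.1  10.3]
cap [620.9 -11.7  80. ] depth [621.1 -11.7  79. ]
pocket [624.1  -8.1  12. ] depth [614.   -8.   68.8]
mouth [570.4 -40.3  12. ] depth [570.4 -40.3  12.4]
felt [ 522.2 -315.     4. ] depth [ 516.2 -296.9   71.4]
malletTop [ 519.  -312.5   70. ] depth [ 518.8 -311.8   72.4]
mhend [ 392.2 -361.3   44. ] depth [ 392.3 -359.5   49.4]
glue [ 511.6 -159.9  115. ] depth [ 511.7 -160.   114.6]
beads [653.4 115.3  62. ] depth [653.2 115.2  62.7]
paint [525.1  95.3  85. ] depth [525.1  95.3  84.7]
fan [489.1 313.6   8. ]
cap [634.  -10.7  80. ]
felt [ 527.7 -313.5    4. ]
table z 7.46302673216944 1.3554350820792245
((327.0343017578125, 230.641357421875), (61.19106674194336, 42.60593032836914), 2.2906100749969482)
[[ 571.7   55.7]
 [ 686.    52.7]
 [ 680.6 -110.2]
 [ 566.2 -105. ]]
1005 [464.2 312.4   8.8]
mallet head 320 [ 519.6 -311.9   73. ] [ 493.9 -340.7   60.6] [ 546.7 -286.7   79. ]
handle 362 [ 448.1 -338.3   46.3]
glue 214 [ 510.2 -160.4   79.8] [ 494.1 -181.5   20.1] [ 530.5 -146.4  118.5]
beads 281 [654.1 114.1  61.4] [631.8  92.1  45.5] [677.6 137.9  67.9]
paint 250 [526.7  95.7  61.8] [507.2  76.2  20.2] [550.3 119.3  89.4]
```

View pics/crop0.png

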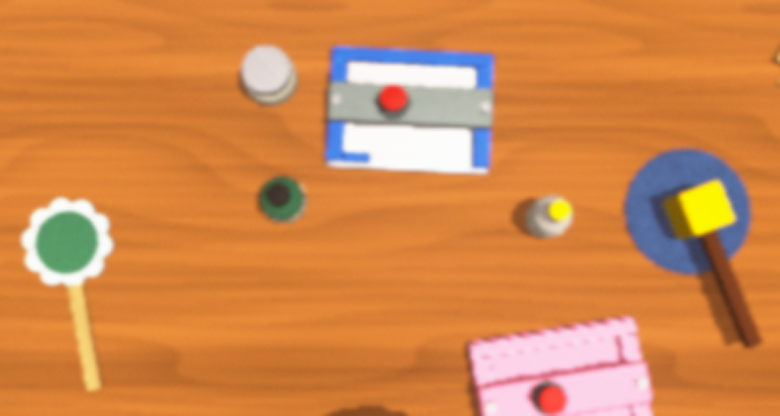

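The crop confirms it: the large blue stand is at crop (410,110), with the paint bottle close on its left at crop (282,198) and the glue bottle at crop (550,215). Near the home position, the gripper body (190 mm along the jaws, underside about 78 mm) would overlap the paint bottle, which is 85 mm tall. I'll check the clearances numerically and write a helper for the moves.

```bash
cat >> h.py <<'E'
def go(x,y,z,jaw=None,q=False):
    "print turn, then shift in tool axes (cm) after the turn; jaw in deg of tool y axis in world (mod 180)"
    o=bot.get_obs(); M=R.from_euler('xyz',o['tcp_rot']).as_matrix(); a=np.degrees(np.arctan2(M[1,1],M[0,1])); t=0
    if jaw is not None:
        dl=(jaw-a+90)%180-90; t=-np.radians(dl); M=M@R.from_rotvec([t,0,0]).as_matrix()
    s=M.T@(np.array([x,y,z])-o['tool_pos'])/10; n=np.linalg.norm(s)
    print('jaw now %.1f turn %.3f shift'%(a,t),s.round(2),'len',n.round(1))
def rect(cx,cy,jaw,hu=95,hv=37.5):
    u=np.array([np.cos(np.radians(jaw)),np.sin(np.radians(jaw))]); v=np.array([-u[1],u[0]])
    def dist(px,py,r):
        e=np.array([px-cx,py-cy]); a=max(abs(e@u)-hu,0); b=max(abs(e@v)-hv,0); return round(float(np.hypot(a,b)-r),1)
    print('body at',cx,cy,'jaw',jaw,'clear paint',dist(525.5,95.5,22),'glue',dist(511,-160,19),'cap',dist(622,-11,13),'beads',dist(653.5,115,27))
E
python3 - <<'E'
from h import *
S=np.array([622,-10.]);yw=-0.034
def P(x,y): return S+np.array([x*np.cos(yw)-y*np.sin(yw),x*np.sin(yw)+y*np.cos(yw)])
print('insert straight'); rect(*P(-90,-31),88)
for g in (90,110,130):
  for a in (0.15,.2,.25,.3): 
    p=P(-g*np.cos(a),-g*np.sin(a)); print(g,a); rect(*p.round(1),88+np.degrees(a))
print('push'); rect(*P(-120,-17).round(1),-2); rect(*P(-110,-17).round(1),-2); rect(*P(-90,-20).round(1),45); rect(*P(-90,-20).round(1),-45)
o=bot.get_obs();M=R.from_euler('xyz',o['tcp_rot']).as_matrix()@R.from_rotvec([.145,0,0]).as_matrix()
for a,b in [((190,-489,226.5),(470,-100,200)),((470,-100,200),(406,297,120))]: print(M.T@(np.array(b)-a)/10)
E
python3 -m handwheel '[[[0,0,0,0.0725],[0,0,0,0.0725]]]' 1
```

```text
insert straight
body at 530.9982180478626 -37.92267325195853 jaw 88 clear paint 16.1 glue 8.7 cap 39.5 beads 74.0
90 0.15
body at 532.6 -20.4 jaw 96.59436692696235 clear paint -1.1 glue 22.2 cap 39.4 beads 74.4
90 0.2
body at 533.2 -24.9 jaw 99.45915590261646 clear paint 3.0 glue 16.2 cap 39.4 beads 79.7
90 0.25
body at 534.1 -29.3 jaw 102.32394487827058 clear paint 6.8 glue 11.6 cap 39.3 beads 84.8
90 0.3
body at 535.2 -33.7 jaw 105.1887338539247 clear paint 10.2 glue 8.9 cap 39.2 beads 89.9
110 0.15
body at 512.7 -22.7 jaw 96.59436692696235 clear paint -1.1 glue 22.2 cap 59.4 beads 93.9
110 0.2
body at 513.5 -28.2 jaw 99.45915590261646 clear paint 3.0 glue 15.6 cap 59.4 beads 99.3
110 0.25
body at 514.6 -33.6 jaw 102.32394487827058 clear paint 6.8 glue 8.7 cap 59.2 beads 104.5
110 0.3
body at 515.9 -38.9 jaw 105.1887338539247 clear paint 10.9 glue 1.6 cap 59.2 beads 109.7
130 0.15
body at 492.9 -25.0 jaw 96.59436692696235 clear paint 0.7 glue 22.2 cap 79.4 beads 113.5
130 0.2
body at 493.8 -31.5 jaw 99.45915590261646 clear paint 7.0 glue 15.6 cap 79.3 beads 119.0
130 0.25
body at 495.0 -37.9 jaw 102.32394487827058 clear paint 13.5 glue 8.7 cap 79.3 beads 124.4
130 0.3
body at 496.6 -44.2 jaw 105.1887338539247 clear paint 20.1 glue 1.5 cap 79.2 beads 129.6
push
body at 501.5 -22.9 jaw -2 clear paint 59.7 glue 80.2 cap 12.0 beads 90.8
body at 511.5 -23.3 jaw -2 clear paint 59.7 glue 80.1 cap 2.0 beads 86.7
body at 531.4 -26.9 jaw 45 clear paint 31.2 glue 25.3 cap 2.3 beads 64.7
body at 531.4 -26.9 jaw -45 clear paint 22.9 glue 52.0 cap 24.8 beads 122.2
[  2.64730196 -31.64481121 -35.99764181]
[  7.9956107  -40.1260442   -2.64967665]
time: 1.47
tool_pos: [190.3, -489.3, 226.7]
tcp_rot: [2.015, 1.571, -0.904]
contact_force: [0.4, 0.4, -0.3]
grip_width: 91.9
```

Plan:
1. Insert the fan straight (body clears glue by 9 mm and paint by 16 mm).
2. Swing the head left about 0.2 rad into the corner.
3. Let go and nudge the handle straight with shut, turned fingers.

Now I'll go to the fan.

```bash
python3 -m handwheel '[[[0.2,-2.26,-2.57,0],[0.2,-2.26,-2.57,0],[0.2,-2.26,-2.57,0],[0.2,-2.26,-2.57,0],[0.2,-2.26,-2.57,0],[0.2,-2.26,-2.57,0],[0.2,-2.26,-2.57,0]]]' >/dev/null
python3 -m handwheel '[[[0.2,-2.26,-2.57,0],[0.2,-2.26,-2.57,0],[0.2,-2.26,-2.57,0],[0.2,-2.26,-2.57,0],[0.2,-2.26,-2.57,0],[0.2,-2.26,-2.57,0],[0.2,-2.26,-2.57,0]]]' >/dev/null
python3 -m handwheel '[[[0.4,-3.6,-0.2,0],[0.4,-3.6,-0.2,0],[0.4,-3.6,-0.2,0],[0.4,-3.6,-0.2,0],[0.4,-3.6,-0.2,0],[0.4,-3.6,-0.2,0]]]' >/dev/null
python3 -m handwheel '[[[0.4,-3.6,-0.2,0],[0.4,-3.6,-0.2,0],[0.4,-3.6,-0.2,0],[0.4,-3.6,-0.2,0],[0.4,-3.6,-0.2,0],[0,0,0,0]]]'
python3 - <<'E'
from h import *
st(); m=bot.camera_model('wrist'); p,d=cap('wrist','w1')
print(m)
for l in ('fan','fan_grip'):
  for x in bot.spot_point('wrist',l)[:2]: print(l,x, ray('wrist',*x['point'],5,m).round(1))
go(406,297,30)
E
```

```text
time: 3.63
tool_pos: [401.3, 295.5, 154.1]
tcp_rot: [-1.584, 1.569, 1.788]
contact_force: [-0.1, -0.4, 0.5]
grip_width: 91.8
t 3.6333 pos [401.3 295.5 154.1] rot [-1.584  1.569  1.788] F [-0.1 -0.4  0.5] w 91.84095525202623 q [0.48 0.37 1.71 0.   1.07 1.82]
{'fx': 386.31696645012283, 'fy': 386.31696645012283, 'cx': 316.34503225988783, 'cy': 239.72507481262292, 'position': array([479.40596683, 313.70252388, 312.58854253]), 'rotation': array([ 2.84565979e+00,  1.86340563e-03, -1.34056878e+00])}
fan {'point': [313.7, 112.9], 'conf': 0.57} [485.2 317.7   5. ]
fan_grip {'point': [313.3, 225.6], 'conf': 0.55} [399.2 298.1   5. ]
jaw now -77.0 turn 0.000 shift [12.45 -0.56 -0.48] len 12.5
```

View pics/w1.png

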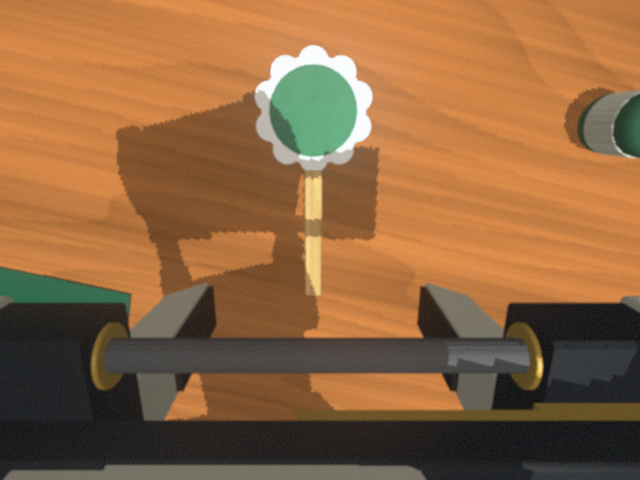

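The wrist view shows the fan head at (314,110) and the handle running straight down to (313,295), parallel to the tool's z axis. I'll pin down the grip point and descend.

```bash
python3 - <<'E'
from h import *
m=bot.camera_model('wrist')
a=ray('wrist',314,110,8,m);b=ray('wrist',313.5,295,10,m);c=ray('wrist',315,180,10,m)
print(a,b,c,np.linalg.norm(a-b)); d=(a-b)[:2]/np.linalg.norm((a-b)[:2]); print('yaw',np.arctan2(d[1],d[0]))
g=b[:2]+d*58; print(g,a[:2]-90*d); go(*g,3,np.degrees(np.arctan2(d[1],d[0]))+90)
E
```

```text
[488.63664429 312.35351988   8.        ] [341.85388056 279.14925918  10.        ] [438.09332191 299.95807718  10.        ] 150.5048260235838
yaw 0.22246928503054283
[398.42450556 291.94630519] [400.85463997 292.49603469]
jaw now -77.0 turn 0.005 shift [15.15 -0.24  0.37] len 15.2
```

```bash
python3 - <<'E'
from h import *
for i in range(2):
    st(); m=bot.camera_model('wrist'); print(m['position'],m['rotation']); print(ray('wrist',314,110,8,m))
p,d=cap('wrist','w2'); m=bot.camera_model('wrist')
print(w('wrist',314,110,d[110,314],m),w('wrist',313.5,250,d[250,313],m)); st()
x=bot.spot_point('wrist','fan')[0]; print(x,ray('wrist',*x['point'],5,m))
E
```

```text
t 3.7833 pos [402.6 290.5 154.5] rot [ 0.901  1.57  -2.013] F [ 0.2 -0.9 -0.2] w 91.90133441422586 q [ 0.47  0.36  1.71 -0.    1.07  1.81]
[480.77933805 308.90784235 312.97298627] [ 2.84526301e+00 -5.47070223e-04 -1.34377552e+00]
[488.63664429 312.35351988   8.        ]
t 3.7833 pos [402.6 290.5 154.5] rot [ 0.901  1.57  -2.013] F [ 0.2 -0.9 -0.2] w 91.90133441422586 q [ 0.47  0.36  1.71 -0.    1.07  1.81]
[480.77933805 308.90784235 312.97298627] [ 2.84526301e+00 -5.47070223e-04 -1.34377552e+00]
[488.63664429 312.35351988   8.        ]
[488.94082433 311.61753063  10.66443655] [382.06950277 287.7134337   10.85021086]
t 3.8333 pos [402.9 289.9 154.7] rot [ 1.338  1.57  -1.578] F [-1.  -1.  -0.7] w 91.6793214262999 q [ 0.47  0.36  1.71 -0.    1.07  1.81]
{'point': [307.6, 113.7], 'conf': 0.6} [485.4073325  315.82231099   5.        ]
```

View pics/w2.png

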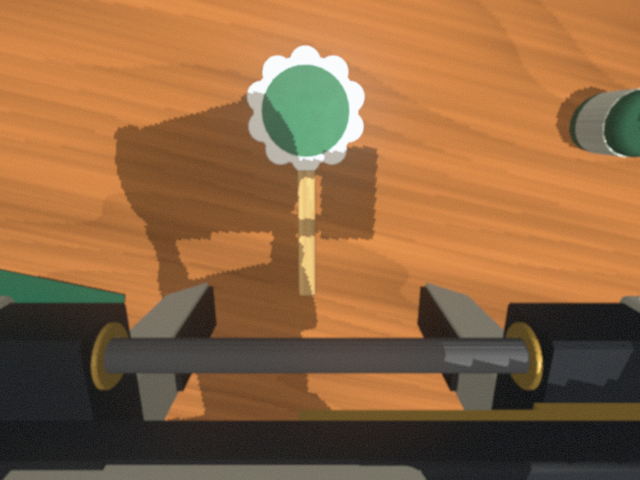

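The arm was still settling in the first view. It is now still, with the head at (305.5,110) and the handle end at (307,295).

```bash
python3 - <<'E'
from h import *
st();m=bot.camera_model('wrist')
a=ray('wrist',305.5,110,8,m);b=ray('wrist',307,295,10,m)
d=(a-b)[:2]/np.linalg.norm((a-b)[:2]); print(a,b,'yaw',np.arctan2(d[1],d[0]))
g=b[:2]+d*60; print(g,a[:2]-90*d); go(*g,3,np.degrees(np.arctan2(d[1],d[0]))+90); go(*(a[:2]-90*d),3)
E
```

```text
t 3.8833 pos [403.1 289.6 154.8] rot [ 1.505  1.57  -1.411] F [0.3 0.1 0.2] w 91.66353161935373 q [ 0.47  0.36  1.71 -0.    1.07  1.81]
[487.8608904  317.46673426   8.        ] [341.05852156 283.8202275   10.        ] yaw 0.22530459066413303
[399.5420879 297.2244234] [400.13554089 297.36044041]
jaw now -77.1 turn -0.000 shift [15.18 -0.83  0.18] len 15.2
jaw now -77.1 turn 0.000 shift [15.18 -0.83  0.12] len 15.2
```

```bash
python3 -m handwheel '[[[2.5,-0.4,0.1,0],[2.5,-0.4,0,0],[2.5,0,0,0],[2.5,0,0,0],[2,0,0,0],[1.5,0,0,0],[0.8,0,0,0],[0.4,0,0,0]]]'
python3 -m handwheel '[[[0.3,0,0,0],[0,0,0,0],[0,0,0,0]]]'
python3 - <<'E'
from h import *
st(); go(400,297.3,2.5)
E
```

```text
time: 4.55
tool_pos: [400.2, 296.9, 6.9]
tcp_rot: [0.339, 1.569, -2.579]
contact_force: [-0.6, 0.2, 0.3]
grip_width: 91.8
time: 4.8
tool_pos: [400.8, 298.1, 5.4]
tcp_rot: [-2.954, 1.569, 0.413]
contact_force: [-0.2, -0.6, 0.1]
grip_width: 91.8
t 4.8 pos [400.8 298.1   5.4] rot [-2.954  1.569  0.413] F [-0.2 -0.6  0.1] w 91.78140470735651 q [ 0.49  0.59  1.84 -0.    0.7   1.83]
jaw now -77.1 turn 0.000 shift [0.29 0.06 0.09] len 0.3
```

```bash
python3 -m handwheel '[[[0.3,0,0,0],[0,0,0,0]]]'
python3 -m handwheel '[[[0,0,0,0],[0,0,0,0],[0,0,0,0],[0,0,0,0],[0,0,0,0],[0,0,0,0],[0,0,0,0],[0,0,0,0]]]' 0
python3 -m handwheel '[[[0,0,0,0],[0,0,0,0],[0,0,0,0]]]'
```

```text
time: 4.97
tool_pos: [400.3, 298.2, 2.0]
tcp_rot: [-2.999, 1.57, 0.369]
contact_force: [-0.3, 0.1, 0.2]
grip_width: 91.7
time: 5.63
tool_pos: [400.1, 298.0, 1.7]
tcp_rot: [1.623, 1.571, -1.292]
contact_force: [0.2, -1.5, -0.0]
grip_width: 43.4
time: 5.88
tool_pos: [400.1, 298.0, 1.7]
tcp_rot: [1.328, 1.571, -1.588]
contact_force: [-1.1, 0.3, -0.6]
grip_width: 22.8
```

```bash
python3 -m handwheel '[[[0,0,0,0],[0,0,0,0],[0,0,0,0],[0,0,0,0]]]'
python3 -m handwheel '[[[-2,0,0,0],[-2.5,0,0,0],[-2.5,0,0,0],[-2.5,0,0,0],[-2.5,0,0,0],[-2,0,0,0],[0,0,0,0],[0,0,0,0]]]'
python3 - <<'E'
from h import *
o=st(); m=bot.camera_model('wrist'); p,d=cap('wrist','w3')
S=np.array([622,-10.]);yw=-0.034
go(400,-36,140,88)
E
```

```text
time: 6.22
tool_pos: [400.1, 298.0, 1.7]
tcp_rot: [1.219, 1.571, -1.697]
contact_force: [0.2, -0.3, -0.2]
grip_width: 13.4
time: 6.88
tool_pos: [400.4, 298.2, 142.3]
tcp_rot: [-2.904, 1.569, 0.463]
contact_force: [-0.5, -0.1, -1.1]
grip_width: 13.5
t 6.8833 pos [400.4 298.2 142.3] rot [-2.904  1.569  0.463] F [-0.5 -0.1 -1.1] w 13.468521389860344 q [ 0.49  0.38  1.72 -0.    1.04  1.83]
jaw now -77.1 turn 0.261 shift [ 0.13 33.36 -1.2 ] len 33.4
```

View pics/w3.png

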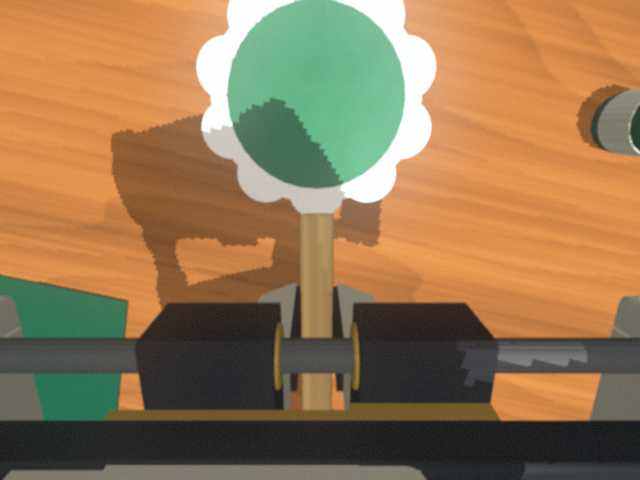

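The fan is held straight, with its head at (316,93) and the handle between the pads. I'll turn and carry it over, refining the stand pose from the red cap and the walls.

```bash
python3 -m handwheel '[[[0,0,0,0.087],[0,0,0,0.087],[0,0,0,0.087],[0,3.4,-0.1,0],[0,3.4,-0.1,0],[0,3.4,-0.1,0],[0,3.4,-0.1,0],[0,3.4,-0.1,0]]]' >/dev/null
python3 -m handwheel '[[[0,3.4,-0.1,0],[0,3.4,-0.1,0],[0,3.4,-0.1,0],[0,3.4,-0.1,0],[0,2.8,-0.3,0],[0,0,0,0],[0,0,0,0],[0,0,0,0]]]'
python3 - <<'E'
from h import *
np.set_printoptions(suppress=True,precision=1)
st()
for n,roi in (('scene',(240,360,230,300)),('top',(285,375,195,270))):
    p,d=cap(n,n+'1'); h=cv2.cvtColor(p,cv2.COLOR_RGB2HSV); U,V=np.meshgrid(np.arange(640),np.arange(480))
    s=((h[...,0]<6)|(h[...,0]>174))&(h[...,1]>150)&(h[...,2]>90)&(U>roi[0])&(U<roi[1])&(V>roi[2])&(V<roi[3])
    c=np.argwhere(s)[:,::-1].mean(0); print(n,s.sum(),c,ray(n,*c,77 if n=='scene' else 79))
    a,b,cc,e=roi[0],roi[1],roi[2],roi[3]
    cv2.imwrite('pics/st_%s.png'%n,cv2.resize(p[cc-15:e+15,a-10:b+10,::-1],None,fx=6,fy=6,interpolation=cv2.INTER_CUBIC))
E
```

```text
time: 8.27
tool_pos: [399.4, -35.8, 140.6]
tcp_rot: [-0.314, 1.568, 2.791]
contact_force: [0.4, -1.0, -0.3]
grip_width: 13.7
t 8.2667 pos [399.4 -35.8 140.6] rot [-0.3  1.6  2.8] F [ 0.4 -1.  -0.3] w 13.670575352716725 q [-0.3  0.2  2.   0.   1.   1.3]
scene 86 [317.7 249.4] [625.9 -12.2  77. ]
top 75 [320.6 227.2] [624.3  -9.4  79. ]
```

View pics/st_top.png

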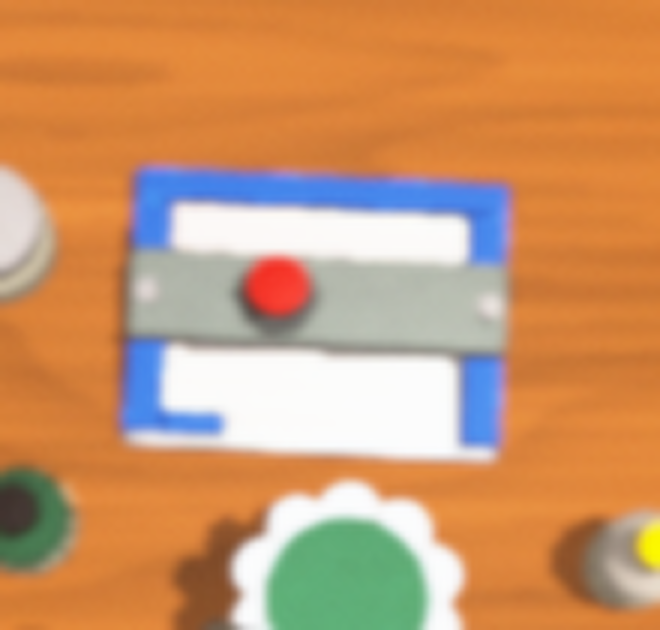

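View pics/scene1.png

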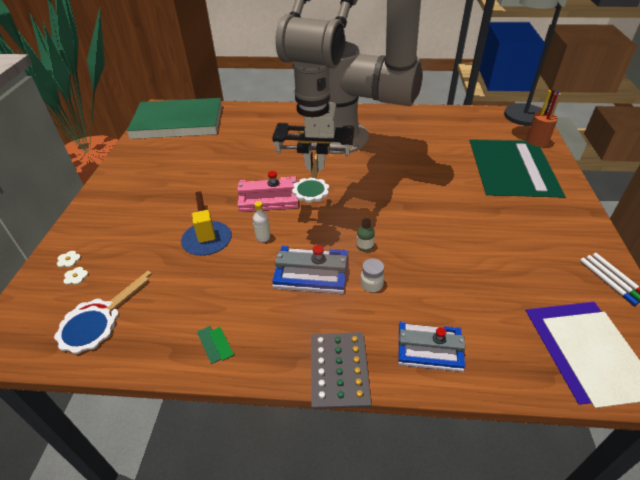

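The crop shows the stand's back wall from (132,168) to (511,184), the front bed edge from (122,441) to (495,460), the keeper at (190,422) and the cap at (278,287). I'll fit the stand pose from these.

```bash
python3 - <<'E'
from h import *
from scipy.optimize import least_squares
np.set_printoptions(suppress=True,precision=2)
# crop px, height, stand xy
L=[(133,169,24,63,65),(511,184,24,63,-100),(122,442,12,-62,65),(495,461,12,-62,-100),(222,433,24,-58,20),(222,415,24,-48,20),(171,203,24,46,48),(470,216,24,46,-83),(129,252,45,20,65),(508,264,45,20,-100),(126,335,45,-20,65),(505,352,45,-20,-100),(277,287,80,0,0)]
W=np.array([ray('top',275+(a+.5)/6-.5,180+(b+.5)/6-.5,h)[:2] for a,b,h,_,_ in L]); S=np.array([l[3:] for l in L],float)
def f(p): c,s=np.cos(p[2]),np.sin(p[2]); return (S@np.array([[c,s],[-s,c]])+p[:2]-W).ravel()
r=least_squares(f,[622,-10,-.03],loss='soft_l1'); print(r.x); print(r.fun.reshape(-1,2))
# fan in hand: head centre from top image
p=cv2.imread('pics/top1.png');h=cv2.cvtColor(p,cv2.COLOR_BGR2HSV);U,V=np.meshgrid(np.arange(640),np.arange(480))
s=(h[...,0]>55)&(h[...,0]<85)&(h[...,1]>90)&(U>305)&(U<360)&(V>255)&(V<310)
c=np.argwhere(s)[:,::-1].mean(0);d=np.load('top1.npy');print(c,s.sum(),w('top',*c,d[int(c[1]),int(c[0])]))
E
```

```text
[624.52  -9.45  -0.04]
[[ 2.99 -1.27]
 [ 1.95  1.74]
 [-1.27 -0.09]
 [-0.46 -0.04]
 [-1.8  -0.86]
 [ 0.24 -1.33]
 [ 0.61 -0.54]
 [ 0.28  1.12]
 [ 1.8   0.33]
 [-0.66 -0.09]
 [-1.67  1.14]
 [-1.93 -0.04]
 [ 0.81  0.31]]
[332.32 279.1 ] 494 [489.32 -37.09 146.74]
```

Stand fitted at (624.5, -9.5) with yaw -0.04 and residuals up to about 3 mm. The fan sits in the hand as expected. Next I'll lower in front of the mouth.

```bash
cat >> h.py <<'E'
S0=np.array([624.5,-9.5]);YW=-0.04
def tcp(x,y,a=0,g=90):
    "TCP world xy for fan origin x,y (stand mm), rel yaw a"
    q=np.array([x-g*np.cos(a),y-g*np.sin(a)]); c,s=np.cos(YW),np.sin(YW)
    return S0+np.array([c*q[0]-s*q[1],s*q[0]+c*q[1]])
def rel(p):
    c,s=np.cos(YW),np.sin(YW); e=np.array(p)-S0; return np.array([c*e[0]+s*e[1],-s*e[0]+c*e[1]])
E
python3 - <<'E'
from h import *
st(); t=tcp(-118,-31.5); print(t); go(*t,18,90-2.3)
E
```

```text
t 8.3667 pos [399.8 -35.2 141.1] rot [-0.289  1.569  2.819] F [ 0.2 -0.5 -0.9] w 13.731075029490912 q [-0.28  0.22  1.96  0.    0.96  1.33]
[415.40671379 -32.65702185]
jaw now -91.9 turn 0.006 shift [12.3  -0.31 -1.57] len 12.4
```

```bash
python3 -m handwheel '[[[2,-0.1,-0.4,0.006],[2,-0.1,-0.4,0],[2,-0.1,-0.4,0],[2,0,-0.3,0],[2,0,0,0],[1.5,0,0,0],[0.5,0,0,0],[0.3,0,0,0]]]'
python3 -m handwheel '[[[0,0,0,0],[0,0,0,0]]]' >/dev/null
python3 - <<'E'
from h import *
st(); go(*tcp(-118,-31.5),18,90-2.3); go(*tcp(-5,-31.5),18,90-2.3)
p,d=cap('wrist','w4');cap('scene','s4')
E
```

```text
time: 9.03
tool_pos: [414.9, -32.8, 17.9]
tcp_rot: [-0.208, 1.569, 2.894]
contact_force: [0.1, 0.8, -0.4]
grip_width: 13.7
t 9.2 pos [415.9 -33.6  19.3] rot [ 2.871  1.57  -0.311] F [ 0.1 -0.6 -0.5] w 13.701838052258635 q [-0.26  0.47  2.06 -0.    0.61  1.35]
jaw now -92.3 turn -0.000 shift [ 0.13 -0.09  0.06] len 0.2
jaw now -92.3 turn -0.000 shift [  0.14  -0.09 -11.24] len 11.2
```

View pics/w4.png

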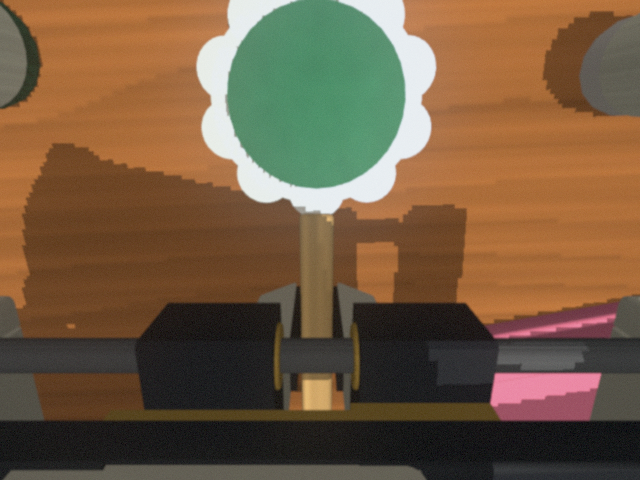

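View pics/s4.png

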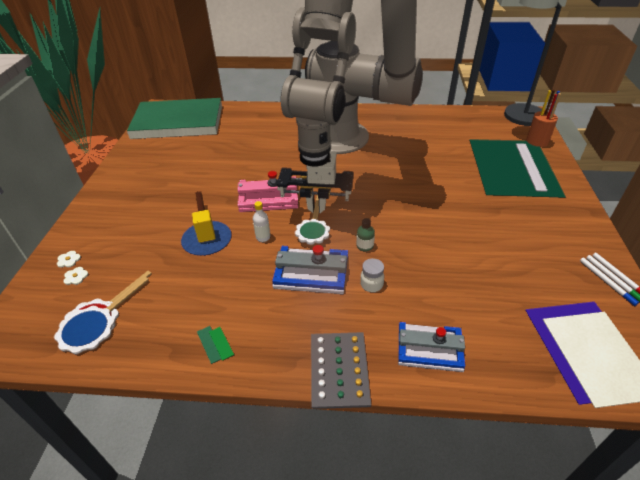

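The fan hangs level in front of the mouth, between the paint on the left and the glue on the right. I'll advance in.

```bash
python3 -m handwheel '[[[0.1,-0.09,-1.5,0],[0,0,-1.5,0],[0,0,-1.5,0],[0,0,-1.5,0],[0,0,-0.5,0],[0,0,0,0]]]'
python3 -m handwheel '[[[0,0,-1.2,0],[0,0,-1.2,0],[0,0,-1.2,0],[0,0,-0.6,0],[0,0,-0.3,0],[0,0,0,0],[0,0,0,0]]]'
python3 - <<'E'
from h import *
o=st(); print(rel(o['tool_pos'][:2])); p,d=cap('wrist','w5'); p,d=cap('top','t5')
cv2.imwrite('pics/t5c.png',cv2.resize(p[180:310,260:400,::-1],None,fx=4.5,fy=4.5,interpolation=cv2.INTER_CUBIC))
go(*tcp(0,0,.25),18,90-2.3+14.3);rect(*tcp(0,0,.25).round(1),102)
E
```

```text
time: 9.8
tool_pos: [481.7, -35.8, 18.3]
tcp_rot: [2.908, 1.569, -0.275]
contact_force: [-0.8, 0.1, -1.2]
grip_width: 13.5
time: 10.38
tool_pos: [524.4, -37.3, 17.6]
tcp_rot: [-0.092, 1.57, 3.009]
contact_force: [-0.8, 1.5, -0.6]
grip_width: 14.1
t 10.3833 pos [524.4 -37.3  17.6] rot [-0.092  1.57   3.009] F [-0.8  1.5 -0.6] w 14.115984559734295 q [-0.22  0.61  1.76 -0.    0.78  1.4 ]
[-98.88751632 -31.74340532]
jaw now -92.4 turn -0.251 shift [-0.04 -0.63 -1.36] len 1.5
body at 536.5 -28.3 jaw 102 clear paint 6.4 glue 13.1 cap 36.7 beads 81.8
```

View pics/w5.png

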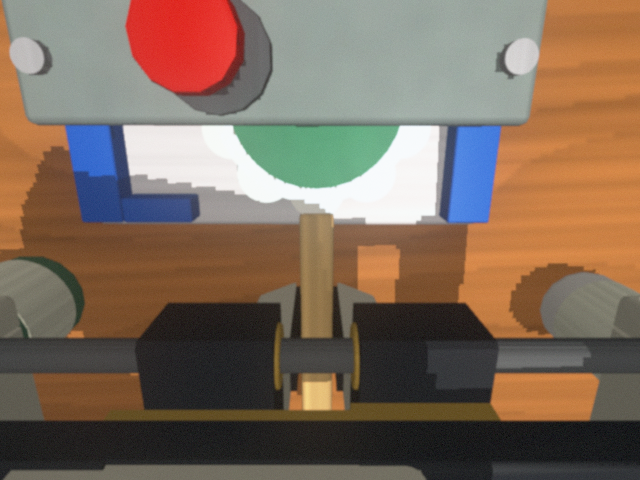

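View pics/t5c.png

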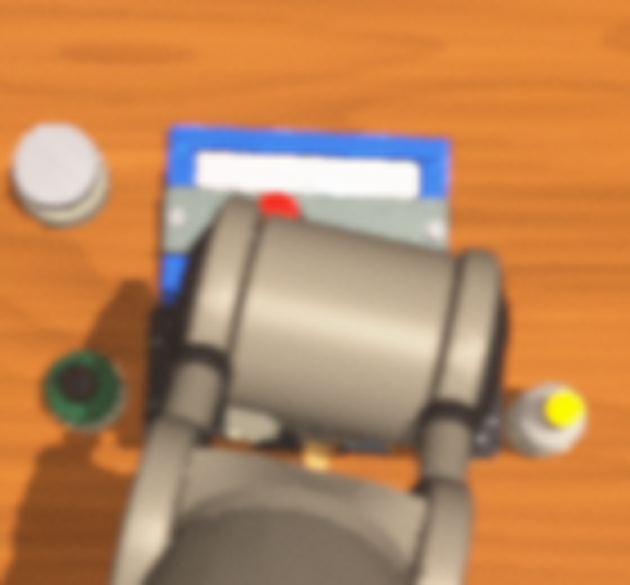

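The wrist view shows the head under the bridge and the handle central. The keeper runs from (82,208) to (198,208), the right wall is at (465,170) and the cap at (187,38). I'll cross-check the stand frame against the gripper from this view.

```bash
python3 - <<'E'
from h import *
m=bot.camera_model('wrist');st()
def s(n,u,v,h,e): print(n,rel(ray('wrist',u,v,h,m)[:2]).round(1),'expected',e)
s('keeper end front',198,220,24,(-58,20)); s('keeper end back',196,195,24,(-48,20)); s('end wall inner',123,150,24,('-',48)); s('right wall inner',447,150,24,('-',-83)); s('bridge front L',32,122,45,(-20,65)); s('bridge front R',530,122,45,(-20,-100)); s('cap',185,40,80,(0,0)); s('right wall front L',443,220,24,(-58,-83))
s('fan green bottom',316,188,26,''); s('head edge',316,212,25,'')
E
```

```text
t 10.4833 pos [524.5 -37.3  17.6] rot [-0.095  1.57   3.005] F [-0.7 -0.5 -0.5] w 13.641206257360249 q [-0.22  0.61  1.76 -0.    0.78  1.4 ]
keeper end front [-56.6  16.6] expected (-58, 20)
keeper end back [-46.4  16.5] expected (-48, 20)
end wall inner [-28.9  42.9] expected ('-', 48)
right wall inner [-29.1 -81.6] expected ('-', -83)
bridge front L [-18.5  60.9] expected (-20, 65)
bridge front R [ -18.8 -100.7] expected (-20, -100)
cap [-1.  -1.9] expected (0, 0)
right wall front L [-56.7 -82.6] expected (-58, -83)
fan green bottom [-43.3 -31.2] expected 
head edge [-53.1 -31.2] expected
```

```bash
python3 -m handwheel '[[[0,0,-0.4,0],[0,0,-0.3,0],[0,0,0,0],[0,0,0,-0.0625],[0,0,0,-0.0625],[0,0,0,-0.0625],[0,0,0,-0.0625],[0,0,0,0]]]'
python3 - <<'E'
from h import *
o=st(); print(rel(o['tool_pos'][:2])); 
go(*tcp(0.5,0,.25),17.5,90-2.3+14.3)
cap('wrist','w6')
E
```

```text
time: 11.15
tool_pos: [532.4, -37.7, 17.7]
tcp_rot: [0.688, 1.571, -2.243]
contact_force: [0.6, 0.0, -0.7]
grip_width: 14.0
t 11.15 pos [532.4 -37.7  17.7] rot [ 0.688  1.571 -2.243] F [ 0.6  0.  -0.7] w 13.9953682472276 q [-0.21  0.61  1.74 -0.    0.79  1.15]
[-90.90919472 -31.84531185]
jaw now -77.9 turn 0.002 shift [ 0.02 -0.82 -0.64] len 1.0
```

View pics/w6.png

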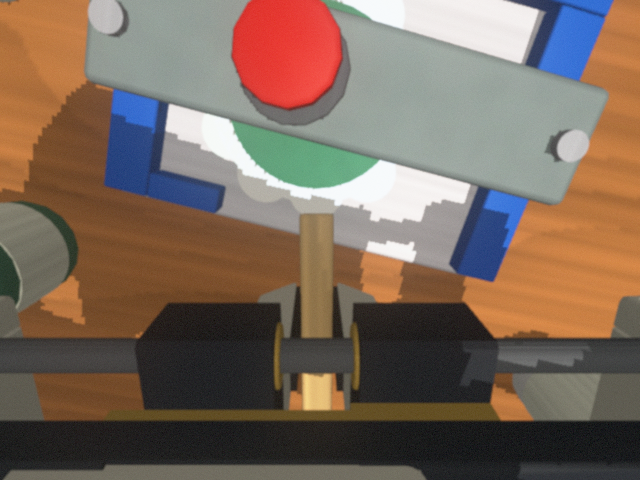

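The head now shows both in front of and behind the bridge, near the left corner. I'll shift it into the corner and lower it.

```bash
python3 -m handwheel '[[[0.1,-0.4,-0.2,0],[0.1,-0.3,-0.2,0],[0.1,-0.1,-0.1,0],[0,0,0,0],[0,0,0,0]]]'
python3 - <<'E'
from h import *
o=st(); print(rel(o['tool_pos'][:2])); go(*tcp(0.5,0,.25),14,90-2.3+14.3)
p,d=cap('wrist','w7')
E
```

```text
time: 11.62
tool_pos: [535.6, -28.6, 14.6]
tcp_rot: [0.198, 1.571, -2.735]
contact_force: [0.9, -0.8, -0.6]
grip_width: 13.4
t 11.6167 pos [535.6 -28.6  14.6] rot [ 0.198  1.571 -2.735] F [ 0.9 -0.8 -0.6] w 13.414407276254373 q [-0.2   0.62  1.73 -0.    0.79  1.17]
[-88.04670995 -22.66678294]
jaw now -78.0 turn -0.001 shift [ 0.06 -0.01 -0.14] len 0.2
```

View pics/w7.png

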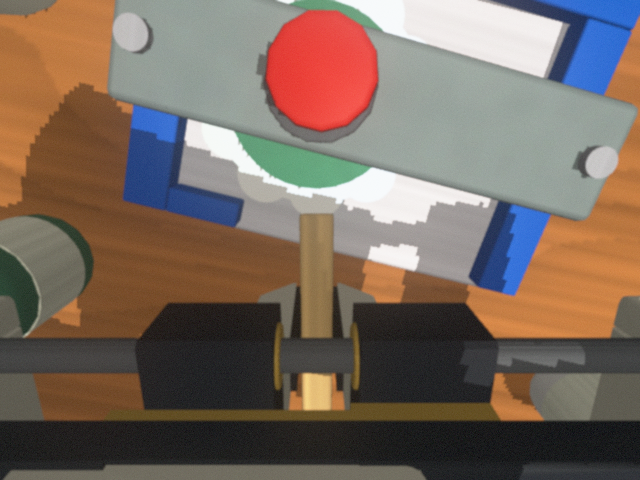

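```bash
python3 -m handwheel '[[[0.05,0,-0.2,0],[0,0,0,0]]]'
python3 -m handwheel '[[[0,-0.15,-0.05,0],[0,0,0,0]]]'
python3 - <<'E'
from h import *
o=st(); print(rel(o['tool_pos'][:2])); rect(*o['tool_pos'][:2].round(1) if hasattr(o['tool_pos'],'round') else o['tool_pos'][:2],102)
E
```

```text
time: 11.83
tool_pos: [537.9, -28.5, 14.2]
tcp_rot: [2.612, 1.57, -0.321]
contact_force: [-0.1, 0.0, -1.0]
grip_width: 13.5
time: 12.0
tool_pos: [537.8, -26.7, 14.2]
tcp_rot: [2.782, 1.571, -0.15]
contact_force: [0.8, 0.6, -1.4]
grip_width: 13.4
t 12.0 pos [537.8 -26.7  14.2] rot [ 2.782  1.571 -0.15 ] F [ 0.8  0.6 -1.4] w 13.382165492267019 q [-0.19  0.63  1.73  0.    0.79  1.17]
[-85.92758135 -20.69017682]
body at 537.8 -26.7 jaw 102 clear paint 5.1 glue 15.0 cap 35.1 beads 79.9
```

```bash
python3 -m handwheel '[[[0,0,-0.15,0],[0,0,0,0],[0,0,0,0]]]'
python3 -m handwheel '[[[0,-0.1,-0.1,0],[0,0,0,0],[0,0,0,0]]]'
python3 - <<'E'
from h import *
o=st(); print(rel(o['tool_pos'][:2]));p,d=cap('wrist','w8')
E
```

```text
time: 12.25
tool_pos: [539.3, -26.6, 14.2]
tcp_rot: [2.305, 1.571, -0.628]
contact_force: [-0.1, 0.2, -1.6]
grip_width: 13.5
time: 12.5
tool_pos: [539.6, -25.6, 14.1]
tcp_rot: [0.128, 1.57, -2.805]
contact_force: [-2.2, -1.8, 0.4]
grip_width: 13.9
t 12.5 pos [539.6 -25.6  14.1] rot [ 0.128  1.57  -2.805] F [-2.2 -1.8  0.4] w 13.8825920841171 q [-0.19  0.63  1.72 -0.    0.79  1.17]
[-84.20047649 -19.48209432]
```

View pics/w8.png

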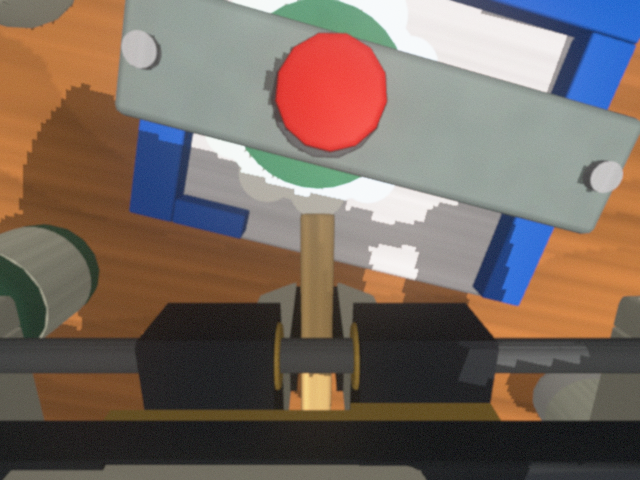

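Contact is felt on both walls (-2.2 N in x, -1.8 N in y), so the head is in the corner. I'll release with a part opening, since the paint is near the left side, and rise straight up.

```bash
python3 -m handwheel '[[[0.04,0,0,0],[0,0,0,0],[0,0,0,0],[0,0,0,0],[0,0,0,0]]]' 0.4
python3 -m handwheel '[[[-1,0,0,0],[-2,0,0,0],[-2.5,0,0,0],[-2.5,0,0,0],[-2,0,0,0],[0,0,0,0],[0,0,0,0],[0,0,0,0]]]' 
python3 - <<'E'
from h import *
o=st();p,d=cap('wrist','w9')
E
```

```text
time: 12.97
tool_pos: [540.3, -25.2, 13.9]
tcp_rot: [2.843, 1.57, -0.089]
contact_force: [0.2, -0.4, 0.3]
grip_width: 36.2
time: 13.63
tool_pos: [539.5, -25.2, 113.5]
tcp_rot: [-0.31, 1.57, 3.04]
contact_force: [0.4, -0.6, 0.4]
grip_width: 36.8
t 13.6333 pos [539.5 -25.2 113.5] rot [-0.31  1.57  3.04] F [ 0.4 -0.6  0.4] w 36.80607994439786 q [-0.19  0.49  1.64 -0.    1.02  1.17]
```

View pics/w9.png

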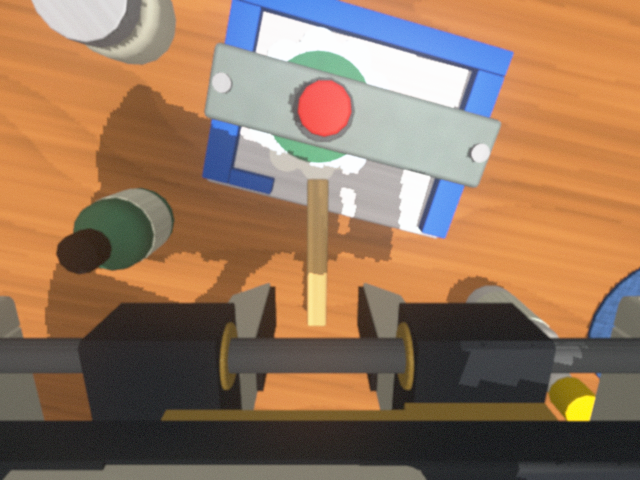

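The fan lies in the pocket, its handle from (317,178) to (317,325), angled about 0.25 rad to the stand. I'll refit the stand and fan from this clear view while turning the gripper.

```bash
python3 - <<'E'
from h import *
from scipy.optimize import least_squares
np.set_printoptions(suppress=True,precision=2)
m=bot.camera_model('wrist'); st()
L=[(234,0,24,63,65),(512,53,24,63,-100),(443,237,24,-58,-100),(205,176,24,-58,65),(420,229,24,-58,-83),(269,192,24,-58,20),(217,44,45,20,65),(206,113,45,-20,65),(476,186,45,-20,-100),(499,122,45,20,-100),(325,108,80,0,0),(257,13,24,46,48),(472,69,24,46,-83)]
W=np.array([ray('wrist',a,b,h,m)[:2] for a,b,h,_,_ in L]); S=np.array([l[3:] for l in L],float)
def f(p): c,s=np.cos(p[2]),np.sin(p[2]); return (S@np.array([[c,s],[-s,c]])+p[:2]-W).ravel()
r=least_squares(f,[622,-10,-.03],loss='soft_l1'); print(r.x); print(r.fun.reshape(-1,2))
b=ray('wrist',317,325,20,m)[:2];a=ray('wrist',317.5,180,22,m)[:2]; d=(a-b)/np.linalg.norm(a-b); print('end',b,'root',a,'yaw',np.arctan2(d[1],d[0]),'origin',b+150*d)
print(np.linalg.norm(a-b))
E
python3 -m handwheel '[[[0,0,0,-0.12],[0,0,0,-0.12],[0,0,0,-0.12],[0,0,0,-0.12],[0,0,0,-0.12],[0,0,0,-0.12],[0,0,0,-0.12],[0,0,0,-0.12]]]' 0 >/dev/null
python3 -m handwheel '[[[0,0,0,-0.12],[0,0,0,-0.12],[0,0,0,-0.12],[0,0,0,0],[0,0,0,0]]]'
```

```text
t 13.6833 pos [539.2 -25.2 113. ] rot [-0.36  1.57  2.99] F [0.1 0.1 0. ] w 36.5346857708334 q [-0.19  0.49  1.64 -0.    1.02  1.17]
[624.31  -9.75  -0.04]
[[17.79  1.98]
 [ 4.32 -0.3 ]
 [-0.91 -0.92]
 [-1.52  3.29]
 [-2.35 -0.54]
 [-1.71  0.02]
 [ 1.63  2.93]
 [-2.48  3.24]
 [-1.59 -1.26]
 [ 1.41 -2.03]
 [-0.28  1.26]
 [ 3.83 -0.58]
 [ 1.07 -2.65]]
end [478.91 -38.16] root [582.66 -16.47] yaw 0.20611294722963 origin [625.74  -7.46]
105.99644507081487
time: 14.77
tool_pos: [539.4, -25.2, 112.8]
tcp_rot: [-1.683, 1.569, 2.983]
contact_force: [1.0, 0.6, 0.6]
grip_width: 0.1
```

```bash
python3 - <<'E'
from h import *
o=st(); print('start',tcp(0,0,0,120)); go(504,-62,60,-2.3); go(504,-62,13,-2.3)
rect(504,-62,-2.3); rect(504,-20,-2.3)
E
```

```text
t 14.7667 pos [539.4 -25.2 112.8] rot [-1.683  1.569  2.983] F [1.  0.6 0.6] w 0.11983672328839333 q [-0.19  0.49  1.64 -0.    1.02 -0.14]
start [504.5959872  -4.7012799]
jaw now -2.6 turn -0.005 shift [ 5.28 -3.38  3.82] len 7.3
jaw now -2.6 turn -0.005 shift [ 9.98 -3.37  3.82] len 11.2
body at 504 -62 jaw -2.3 clear paint 98.7 glue 41.1 cap 14.7 beads 125.9
body at 504 -20 jaw -2.3 clear paint 56.8 glue 83.1 cap 9.5 beads 87.4
```

```bash
python3 -m handwheel '[[[0,-1.7,1.9,-0.005],[0,-1.7,1.9,0],[0,0,0,0],[2.5,0,0,0],[2.5,0,0,0],[2.5,0,0,0],[1.5,0,0,0],[0.6,0,0,0]]]'
python3 -m handwheel '[[[0.3,0,0,0],[0,0,0,0],[0,0,0,0]]]'
python3 - <<'E'
from h import *
o=st();p,d=cap('wrist','w10')
E
```

```text
time: 15.43
tool_pos: [503.2, -61.4, 15.3]
tcp_rot: [-1.813, 1.566, 2.859]
contact_force: [-0.5, -1.4, 0.8]
grip_width: 0.6
time: 15.68
tool_pos: [505.2, -62.0, 15.5]
tcp_rot: [1.311, 1.569, -0.298]
contact_force: [0.8, -0.3, 0.4]
grip_width: 0.6
t 15.6833 pos [505.2 -62.   15.5] rot [ 1.311  1.569 -0.298] F [ 0.8 -0.3  0.4] w 0.5899821189594482 q [-0.27  0.59  1.81 -0.    0.74 -0.24]
```

View pics/w10.png

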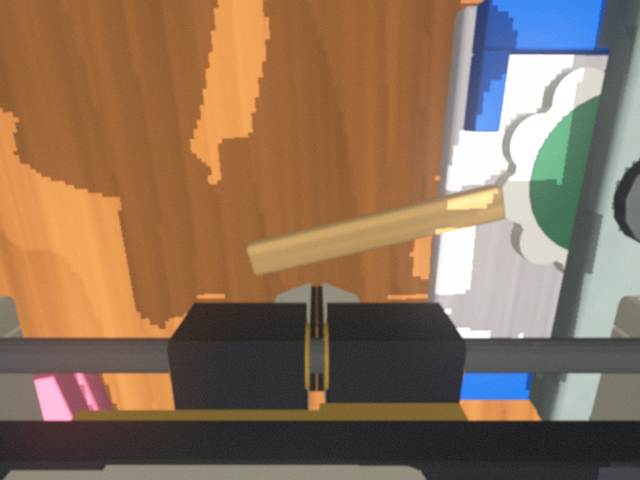

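The handle runs from (500,203) to (255,258), with the shut fingers just to its right. Pushing left now.

```bash
python3 -m handwheel '[[[0.1,0,-0.8,0],[0,0,-0.8,0],[0,0,-0.6,0],[0,0,-0.6,0],[0,0,-0.5,0],[0,0,0,0],[0,0,0,0]]]'
python3 - <<'E'
from h import *
o=st();p,d=cap('wrist','w11')
E
```

```text
time: 16.32
tool_pos: [505.8, -28.6, 13.9]
tcp_rot: [0.711, 1.571, -0.896]
contact_force: [-0.5, 0.1, -0.4]
grip_width: 0.7
t 16.3167 pos [505.8 -28.6  13.9] rot [ 0.711  1.571 -0.896] F [-0.5  0.1 -0.4] w 0.6573195443338681 q [-0.21  0.59  1.82 -0.    0.74 -0.17]
```

View pics/w11.png

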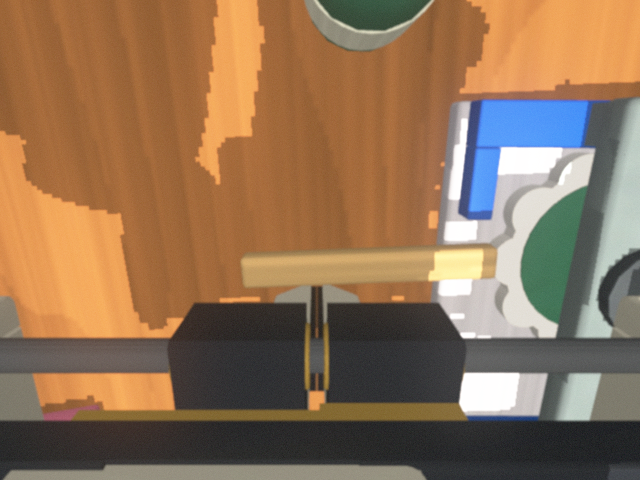

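The handle is nearly straight now, from (243,270) to (495,260), and the head's left scallop (570,155) is at the end wall (148). I'll measure it.

```bash
python3 - <<'E'
from h import *
m=bot.camera_model('wrist')
def q(u,v,h): return rel(ray('wrist',u,v,h,m)[:2])
for e0,e1 in (((244,257),(494,246)),((246,286),(496,277))):
    a,b=q(*e0,22),q(*e1,22); print(a,b,np.arctan2(*(b-a)[::-1]))
print('keeper',q(471,218,24),q(492,218,24),q(497,148,24),'endwall')
print('scallop left',q(570,155,20),'front',q(499,300,20))
E
```

```text
[-146.66602584    2.08416012] [-44.2057623    7.17574419] 0.049652411624709236
[-146.48846944  -10.89395934] [-41.48869636  -6.47096595] 0.042098949058000684
keeper [-55.85146564  19.39657228] [-47.56207676  19.42310439] [-49.35454707  46.35100612] endwall
scallop left [-18.94525685  43.56036152] front [-37.69239185 -18.01304279]
```

```bash
python3 -m handwheel '[[[0,0,-0.2,0],[0,0,-0.2,0],[0,0,-0.1,0],[0,0,0,0],[0,0,0,0]]]'
python3 - <<'E'
from h import *
o=st();p,d=cap('wrist','w12')
E
```

```text
time: 16.78
tool_pos: [506.0, -24.0, 13.8]
tcp_rot: [0.642, 1.571, -0.966]
contact_force: [-0.6, -0.2, 0.7]
grip_width: 0.4
t 16.7833 pos [506.  -24.   13.8] rot [ 0.642  1.571 -0.966] F [-0.6 -0.2  0.7] w 0.37093098832019733 q [-0.2   0.59  1.82 -0.    0.74 -0.16]
```

View pics/w12.png

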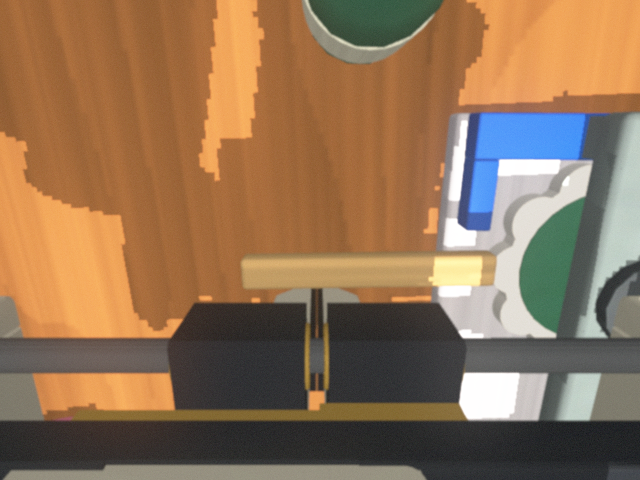

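The handle is straight within about 0.02 rad. I'll back off to the right, rise and check.

```bash
python3 -m handwheel '[[[0,0,0.7,0],[0,0,0.8,0],[-1,0,0,0],[-3,0,0,0],[-3.5,0,0,0],[-3.5,0,0,0],[-3.5,0,0,0],[-3,0,0,0]]]' >/dev/null
python3 -m handwheel '[[[0,-2,1,0],[0,-2,1,0],[0,0,0,0],[0,0,0,0],[0,0,0,0]]]'
python3 - <<'E'
from h import *
from scipy.optimize import least_squares
o=st();m=bot.camera_model('wrist');p,d=cap('wrist','w13');cap('scene','s13')
E
```

```text
time: 17.92
tool_pos: [465.1, -57.7, 189.4]
tcp_rot: [1.451, 1.57, -0.158]
contact_force: [0.4, -1.1, -0.4]
grip_width: 0.4
t 17.9167 pos [465.1 -57.7 189.4] rot [ 1.451  1.57  -0.158] F [ 0.4 -1.1 -0.4] w 0.41303533123518565 q [-0.29  0.28  1.73  0.    1.13 -0.25]
```

View pics/w13.png

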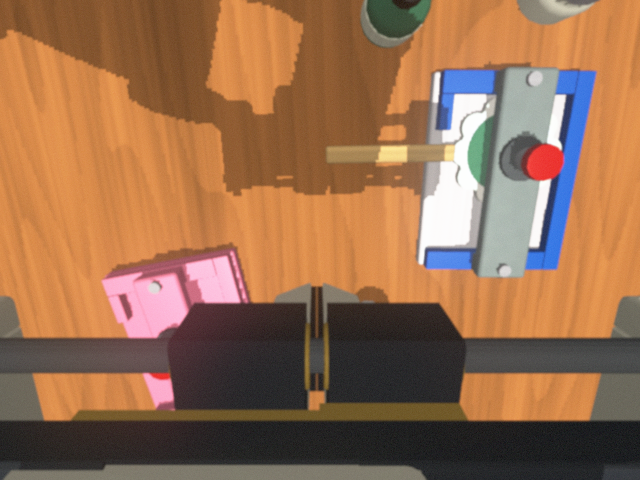

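View pics/s13.png

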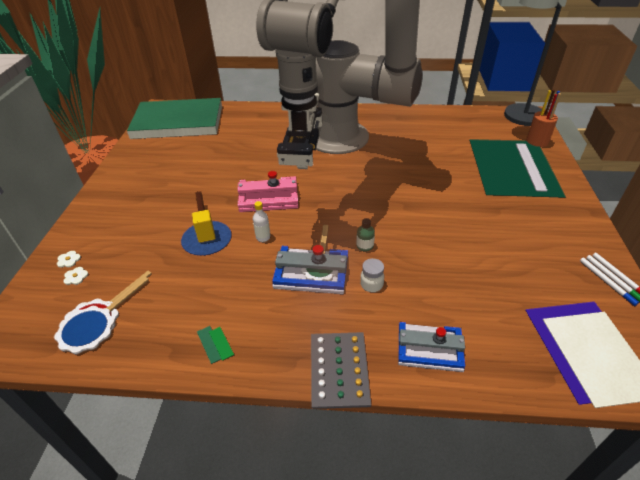

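```bash
python3 - <<'E'
from h import *
np.set_printoptions(suppress=True,precision=1)
m=bot.camera_model('wrist'); st()
def q(u,v,h): return rel(ray('wrist',u,v,h,m)[:2])
print('bed front L',q(433,73,12),'(-62,65)  R',q(419,264,12),'(-62,-100) keeper end',q(437,128,24),q(449,129,24),'cap',q(543,162,80),'backR',q(556,269,24),'backL',q(594,72,24))
print('handle end',q(327,154.5,22),'root',q(452,153,22))
p,d=cap('top','t13'); cv2.imwrite('pics/t13c.png',cv2.resize(p[180:310,260:400,::-1],None,fx=4.5,fy=4.5,interpolation=cv2.INTER_CUBIC))
go(470,-200,190,110.9)
E
```

```text
t 18.0167 pos [465.2 -57.5 188.9] rot [ 1.5  1.6 -0.1] F [ 1.1 -0.   0.2] w 0.8398503380310955 q [-0.3  0.3  1.7  0.   1.1 -0.2]
bed front L [-62.8  63.1] (-62,65)  R [ -60.9 -100.3] (-62,-100) keeper end [-59.2  20.9] [-49.5  20.1] cap [-1.7 -0.4] backR [  58.9 -100.2] backL [58.3 62.8]
handle end [-147.4   -0.4] root [-44.4   1.1]
jaw now -2.1 turn 1.169 shift [-0.1 13.5  4.6] len 14.3
```

View pics/t13c.png

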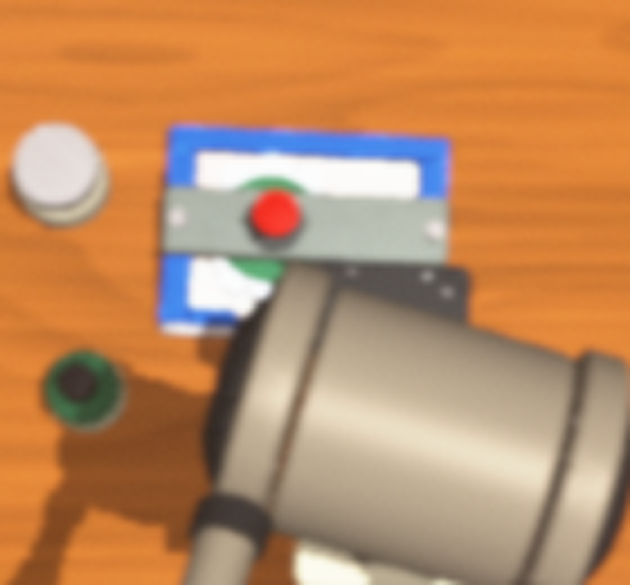

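Fan estimated at (+2.6, +1.7) mm from the pocket point, angle 0.015 rad: home. Now to the mallet, opening and turning on the way.

```bash
python3 -m handwheel '[[[0,0,0,0.117],[0,0,0,0.117],[0,0,0,0.117],[0,0,0,0.117],[0,0,0,0.117],[0,0,0,0.117],[0,0,0,0.117],[0,0,0,0.117]]]' 0.8 >/dev/null
python3 -m handwheel '[[[0,0,0,0.117],[0,0,0,0.117],[0,0,0,0],[0,0,0,0]]]'
python3 - <<'E'
from h import *
st(); go(445,-340,190,110.9)
E
```

```text
time: 19.07
tool_pos: [464.9, -57.3, 188.6]
tcp_rot: [-0.566, 1.57, 2.944]
contact_force: [-0.6, 0.4, 1.0]
grip_width: 72.6
t 19.0667 pos [464.9 -57.3 188.6] rot [-0.566  1.57   2.944] F [-0.6  0.4  1. ] w 72.63781555666979 q [-0.29  0.28  1.73 -0.    1.13  0.92]
jaw now -68.9 turn 0.003 shift [-0.15 25.7  11.94] len 28.3
```

```bash
python3 -m handwheel '[[[0,2.86,1.33,0.003],[0,2.86,1.33,0],[0,2.86,1.33,0],[0,2.86,1.33,0],[0,2.86,1.33,0],[0,2.86,1.33,0],[0,2.86,1.33,0],[0,2.86,1.33,0]]]' >/dev/null
python3 -m handwheel '[[[0,2.86,1.33,0],[0,0,0,0],[0,0,0,0],[0,0,0,0],[0,0,0,0]]]'
python3 - <<'E'
from h import *
st(); p,d=cap('wrist','w14')
for l in ('mallet','mallet_grip','felt'): print(l,bot.spot_point('wrist',l)[:2])
E
```

```text
time: 20.15
tool_pos: [443.8, -339.3, 188.7]
tcp_rot: [-1.434, 1.57, 2.071]
contact_force: [0.3, 0.6, 1.0]
grip_width: 73.5
t 20.15 pos [ 443.8 -339.3  188.7] rot [-1.434  1.57   2.071] F [0.3 0.6 1. ] w 73.45064007175063 q [-0.79  0.44  1.49  0.    1.22  0.42]
mallet [{'point': [319.9, 122.4], 'conf': 0.63}]
mallet_grip [{'point': [320.5, 199.7], 'conf': 0.65}, {'point': [318.0, 123.4], 'conf': 0.49}]
felt [{'point': [319.7, 122.7], 'conf': 0.56}]
```

View pics/w14.png

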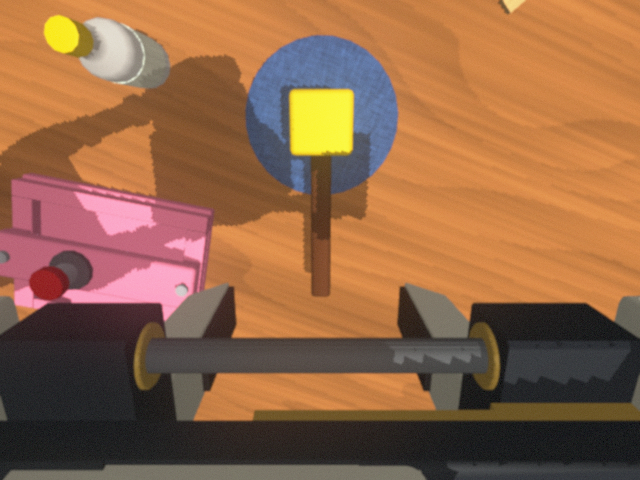

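The wrist view shows the mallet head top at (321,121), the handle down to (320,295) and the felt centred at (321,115). The mallet is aligned with the tool.

```bash
python3 - <<'E'
from h import *
np.set_printoptions(suppress=True,precision=1)
m=bot.camera_model('wrist'); st(); d=np.load('w14.npy')
print('depth top',w('wrist',321,115,d[115,321],m))
for v in (90,150,156): print(v,ray('wrist',321,v,74,m),w('wrist',321,v,d[v,321],m))
a=ray('wrist',290.5,120,74,m);b=ray('wrist',352.5,120,74,m);print('width',np.linalg.norm(a-b),(a+b)/2)
e=ray('wrist',320.5,295,48,m);f=ray('wrist',320.5,165,48,m);dd=(f-e)[:2];dd/=np.linalg.norm(dd);print('end',e,'yaw',np.degrees(np.arctan2(dd[1],dd[0])),'head',e[:2]+142*dd)
print('felt',ray('wrist',321.5,115,4,m))
g=e[:2]+94*dd; print('grip',g); go(*g,20,np.degrees(np.arctan2(dd[1],dd[0]))+90)
E
```

```text
t 20.35 pos [ 444.  -339.7  189.1] rot [ 2.2  1.6 -0.6] F [-0.1  0.4  0.1] w 73.31277902616827 q [-0.8  0.4  1.5  0.   1.2  0.4]
depth top [ 524.3 -312.6   75.4]
90 [ 539.  -306.9   74. ] [ 539.  -306.9   73.6]
150 [ 502.8 -320.8   74. ] [ 502.8 -320.8   74.6]
156 [ 499.  -322.3   74. ] [ 497.2 -323.3   49.3]
width 41.93777650077796 [ 521.4 -314.    74. ]
end [ 389.  -364.3   48. ] yaw 20.943333213306495 head [ 521.7 -313.5]
felt [ 525.8 -313.3    4. ]
grip [ 476.8 -330.7]
jaw now -69.2 turn -0.003 shift [16.9  0.3 -3.4] len 17.2
```

```bash
python3 -m handwheel '[[[0,0.15,-1.6,0],[0,0.15,-1.6,0],[2.5,0,-0.2,0],[3,0,0,0],[3,0,0,0],[3,0,0,0],[2.5,0,0,0],[1.5,0,0,0]]]' 
python3 -m handwheel '[[[1,0,0,0],[0.4,0,0,0],[0,0,0,0],[0,0,0,0]]]'
python3 - <<'E'
from h import *
st(); go(476.4,-330.7,20,110.9); cap('wrist','w15')
E
```

```text
time: 21.02
tool_pos: [475.6, -329.8, 31.1]
tcp_rot: [-1.09, 1.567, 2.413]
contact_force: [-0.4, 0.1, 0.1]
grip_width: 73.9
time: 21.35
tool_pos: [477.1, -331.8, 20.8]
tcp_rot: [2.017, 1.569, -0.763]
contact_force: [-0.7, -0.3, 0.6]
grip_width: 73.7
t 21.35 pos [ 477.1 -331.8   20.8] rot [ 2.017  1.569 -0.763] F [-0.7 -0.3  0.6] w 73.7270956821205 q [-0.74  0.67  1.6  -0.    0.87  0.47]
jaw now -69.3 turn -0.004 shift [ 0.08 -0.12  0.03] len 0.1
```

View pics/w15.png

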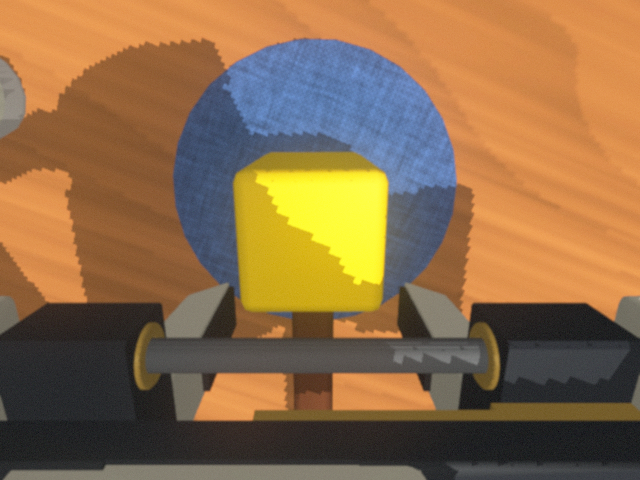

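The handle lies between the fingers, clear of the head. Closing.

```bash
python3 -m handwheel '[[[0.05,-0.1,0,0],[0,0,0,0],[0,0,0,0],[0,0,0,0],[0,0,0,0],[0,0,0,0],[0,0,0,0],[0,0,0,0]]]' 0
python3 -m handwheel '[[[0,0,0,0],[0,0,0,0],[0,0,0,0],[0,0,0,0],[0,0,0,0],[0,0,0,0]]]'
python3 -m handwheel '[[[-1,0,0,0],[-2.5,0,0,0],[-2.5,0,0,0],[-2.5,0,0,0],[-2.5,0,0,0],[-2,0,0,0],[0,0,0,0],[0,0,0,0]]]'
python3 - <<'E'
from h import *
st(); p,d=cap('wrist','w16');cap('scene','s16')
E
```

```text
time: 22.07
tool_pos: [476.1, -330.5, 19.3]
tcp_rot: [0.443, 1.571, -2.338]
contact_force: [0.4, -1.0, 1.2]
grip_width: 24.8
time: 22.57
tool_pos: [476.1, -330.4, 19.3]
tcp_rot: [-0.448, 1.571, 3.054]
contact_force: [0.9, 0.5, -0.7]
grip_width: 15.6
time: 23.23
tool_pos: [476.4, -330.7, 150.3]
tcp_rot: [1.989, 1.568, -0.792]
contact_force: [-0.2, -0.2, -3.0]
grip_width: 15.7
t 23.2333 pos [ 476.4 -330.7  150.3] rot [ 1.989  1.568 -0.792] F [-0.2 -0.2 -3. ] w 15.6685243105355 q [-0.74  0.51  1.48 -0.    1.15  0.47]
```

View pics/w16.png

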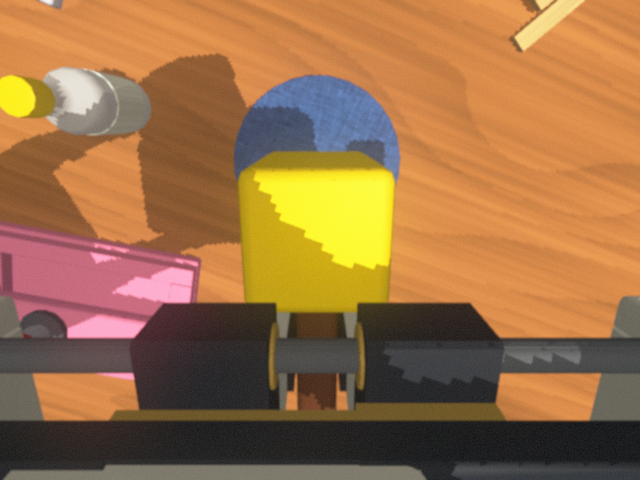

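View pics/s16.png

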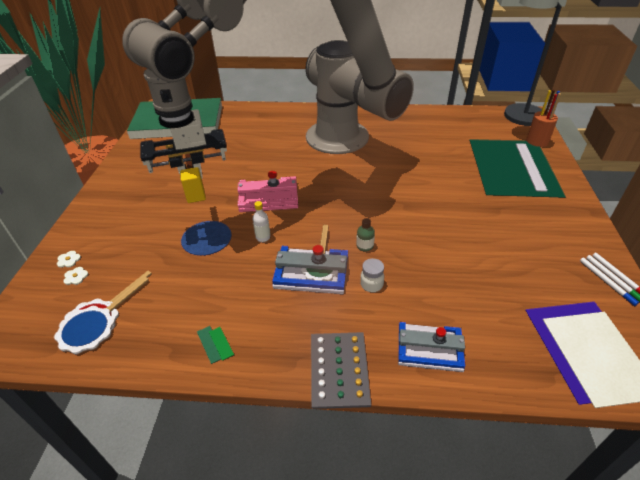

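The mallet is held level and clear of the felt. I'll carry it over the cap at about 175 mm, which passes over the glue with margin.

```bash
python3 -m handwheel '[[[-2,0,0,0],[-0.5,0,0,0],[0,0,0,0],[0,0,0,0]]]' >/dev/null
python3 - <<'E'
from h import *
st(); go(579.8,-26.7,170)
E
```

```text
t 23.6667 pos [ 475.9 -330.3  173.3] rot [-1.02   1.57   2.482] F [-1.5 -0.2 -3.5] w 15.986732303695364 q [-0.74  0.49  1.45 -0.    1.21  0.47]
jaw now -69.3 turn 0.000 shift [  0.34 -24.74 -20.44] len 32.1
```

```bash
python3 -m handwheel '[[[0,-1.5,-1.2,0],[0,-2.2,-1.8,0],[0,-2.2,-1.8,0],[0,-2.2,-1.8,0],[0,-2.2,-1.8,0],[0,-2.2,-1.8,0],[0,-2.2,-1.8,0],[0,-2.2,-1.8,0]]]' >/dev/null
python3 -m handwheel '[[[0,-2.2,-1.8,0],[0,-2.2,-1.8,0],[0,-2.2,-1.8,0],[0,-1.2,-1.2,0],[0,0,0,0],[0,0,0,0],[0,0,0,0],[0,0,0,0]]]'
python3 - <<'E'
from h import *
st(); go(579.8,-26.7,100); cap('wrist','w17');cap('scene','s17'); p,d=cap('top','t17'); cv2.imwrite('pics/t17c.png',cv2.resize(p[180:310,260:400,::-1],None,fx=4.5,fy=4.5,interpolation=cv2.INTER_CUBIC))
E
```

```text
time: 25.0
tool_pos: [579.3, -28.3, 173.7]
tcp_rot: [-0.196, 1.57, -2.978]
contact_force: [-0.6, 0.3, -1.6]
grip_width: 15.8
t 25.0 pos [579.3 -28.3 173.7] rot [-0.196  1.57  -2.978] F [-0.6  0.3 -1.6] w 15.764509876452077 q [-0.18  0.49  1.45 -0.    1.21  1.03]
jaw now -69.4 turn 0.000 shift [ 7.37 -0.13 -0.11] len 7.4
```

View pics/w17.png

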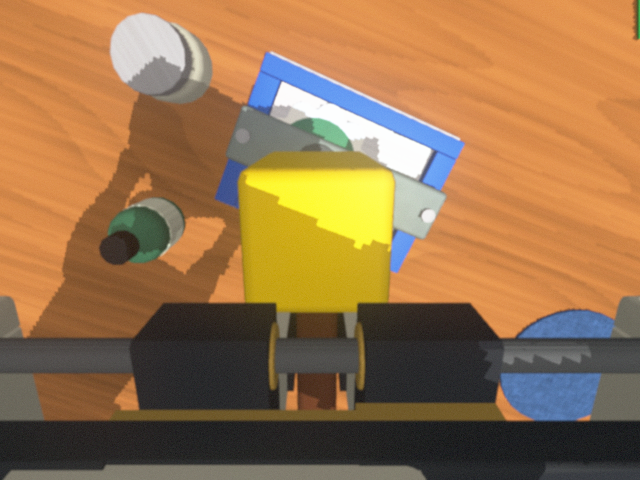

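View pics/s17.png

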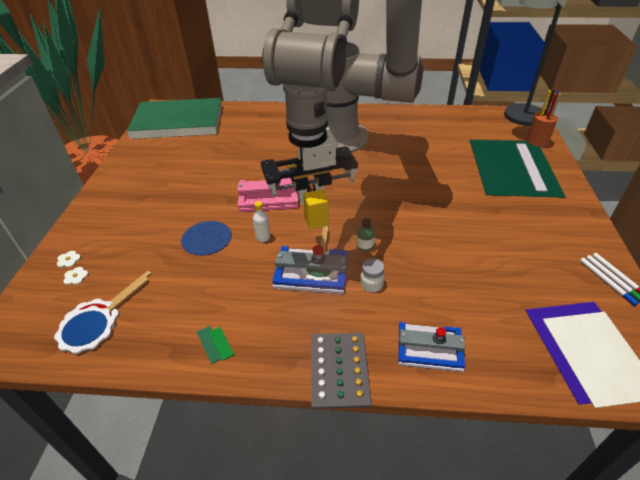

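The mallet head is above the stamp, and its shadow and the stand line up with the plan. I'll lower to just above the cap, then press in small steps while watching Fz.

```bash
python3 -m handwheel '[[[1.5,-0.1,-0.1,0],[2,0,0,0],[2,0,0,0],[1.2,0,0,0],[0.5,0,0,0],[0,0,0,0],[0,0,0,0]]]'
python3 -m handwheel '[[[0.3,0,0,0],[0.3,0,0,0],[0.3,0,0,0],[0,0,0,0],[0,0,0,0]]]'
python3 -m handwheel '[[[0.2,0,0,0],[0.2,0,0,0],[0,0,0,0],[0,0,0,0]]]'
```

```text
time: 25.73
tool_pos: [580.8, -26.4, 102.8]
tcp_rot: [2.527, 1.57, -0.254]
contact_force: [-0.1, 0.3, -2.1]
grip_width: 16.0
time: 26.15
tool_pos: [580.9, -26.2, 93.8]
tcp_rot: [2.468, 1.569, -0.313]
contact_force: [0.1, -0.6, 0.0]
grip_width: 15.9
time: 26.48
tool_pos: [580.8, -26.2, 89.6]
tcp_rot: [2.461, 1.57, -0.32]
contact_force: [1.0, -1.8, 2.0]
grip_width: 16.1
```

```bash
python3 -m handwheel '[[[0.2,0,0,0],[0.2,0,0,0],[0.1,0,0,0],[0,0,0,0],[0,0,0,0]]]'
python3 -m handwheel '[[[0.2,0,0,0],[0,0,0,0],[0,0,0,0]]]'
python3 - <<'E'
from h import *
st();cap('wrist','w18')
E
```

```text
time: 26.9
tool_pos: [580.7, -26.2, 84.5]
tcp_rot: [2.422, 1.57, -0.359]
contact_force: [0.8, -2.0, 4.3]
grip_width: 15.9
time: 27.15
tool_pos: [580.4, -26.2, 82.7]
tcp_rot: [1.961, 1.57, -0.82]
contact_force: [-1.3, -1.5, 7.3]
grip_width: 15.4
t 27.15 pos [580.4 -26.2  82.7] rot [ 1.961  1.57  -0.82 ] F [-1.3 -1.5  7.3] w 15.37733989977248 q [-0.18  0.59  1.55 -0.    1.    1.03]
```

View pics/w18.png

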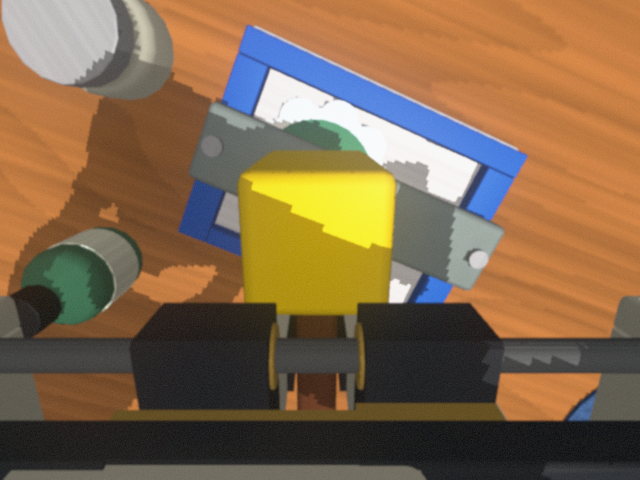

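Reaction is about 10 N net of the mallet's weight, past the 7 N bottom. A slight further press will confirm the hard stop, and then I'll lift.

```bash
python3 -m handwheel '[[[0.12,0,0,0],[0,0,0,0],[0,0,0,0]]]'
python3 -m handwheel '[[[0,0,0,0],[-0.5,0,0,0],[-1,0,0,0],[-2,0,0,0],[-2.5,0,0,0],[-2,0,0,0],[0,0,0,0],[0,0,0,0]]]'
python3 - <<'E'
from h import *
st();cap('wrist','w19');cap('scene','s19')
E
```

```text
time: 27.45
tool_pos: [580.0, -26.4, 82.0]
tcp_rot: [0.775, 1.57, -2.006]
contact_force: [-3.7, -2.4, 11.3]
grip_width: 16.0
time: 28.12
tool_pos: [580.2, -25.7, 161.2]
tcp_rot: [-2.535, 1.571, 0.968]
contact_force: [0.2, 0.5, -3.4]
grip_width: 15.8
t 28.1167 pos [580.2 -25.7 161.2] rot [-2.535  1.571  0.968] F [ 0.2  0.5 -3.4] w 15.82616898076418 q [-0.18  0.5   1.46  0.    1.18  1.03]
```

View pics/w19.png

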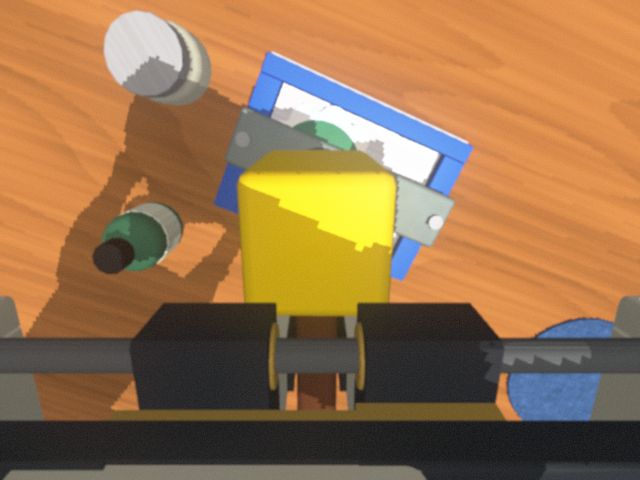

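View pics/s19.png

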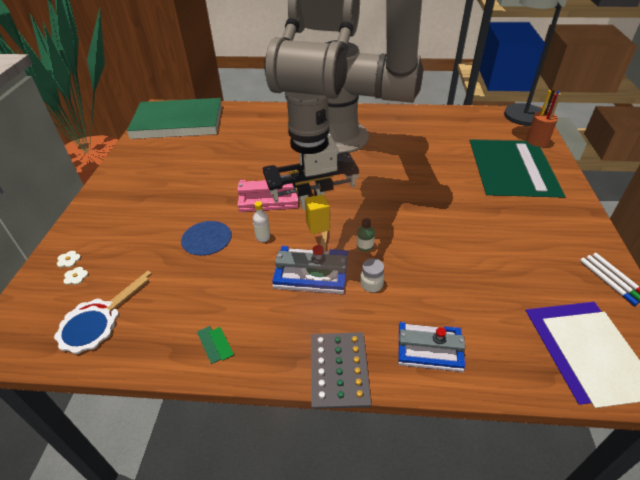

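The stop was reached at about 14.5 N net, and the stamp rose again. The mallet is still level in the grip. I'll bring it back to the felt.

```bash
python3 -m handwheel '[[[-1.2,0,0,0],[0,1.5,1.2,0],[0,2.2,1.8,0],[0,2.2,1.8,0],[0,2.2,1.8,0],[0,2.2,1.8,0],[0,2.2,1.8,0],[0,2.2,1.8,0]]]' >/dev/null
python3 -m handwheel '[[[0,2.2,1.8,0],[0,2.2,1.8,0],[0,2.2,1.8,0],[0,2.2,1.8,0],[0,1.2,1.2,0],[0,0,0,0],[0,0,0,0],[0,0,0,0]]]'
python3 - <<'E'
from h import *
st(); go(477.5,-330.5,21)
E
```

```text
time: 29.55
tool_pos: [476.4, -328.1, 171.8]
tcp_rot: [-1.243, 1.568, 2.26]
contact_force: [-0.3, -0.4, -2.3]
grip_width: 16.1
t 29.55 pos [ 476.4 -328.1  171.8] rot [-1.243  1.568  2.26 ] F [-0.3 -0.4 -2.3] w 16.122056920140867 q [-0.74  0.49  1.45  0.    1.2   0.47]
jaw now -69.3 turn 0.000 shift [15.08  0.3  -0.03] len 15.1
```

```bash
python3 -m handwheel '[[[2,0.2,0,0],[2.5,0,0,0],[2.5,0,0,0],[2.5,0,0,0],[2.5,0,0,0],[1.5,0,0,0],[0.8,0,0,0],[0.4,0,0,0]]]'
python3 -m handwheel '[[[0.2,0,0,0],[0,0,0,0],[0,0,0,0],[0,0,0,0]]]'
python3 - <<'E'
from h import *
st(); cap('wrist','w20')
E
```

```text
time: 30.22
tool_pos: [477.3, -329.5, 24.7]
tcp_rot: [-1.148, 1.568, 2.356]
contact_force: [0.1, 0.1, -2.7]
grip_width: 15.7
time: 30.55
tool_pos: [478.0, -331.4, 25.2]
tcp_rot: [2.032, 1.569, -0.749]
contact_force: [-0.2, -0.3, -2.0]
grip_width: 15.8
t 30.55 pos [ 478.  -331.4   25.2] rot [ 2.032  1.569 -0.749] F [-0.2 -0.3 -2. ] w 15.765328410888912 q [-0.74  0.67  1.59 -0.    0.88  0.47]
```

View pics/w20.png

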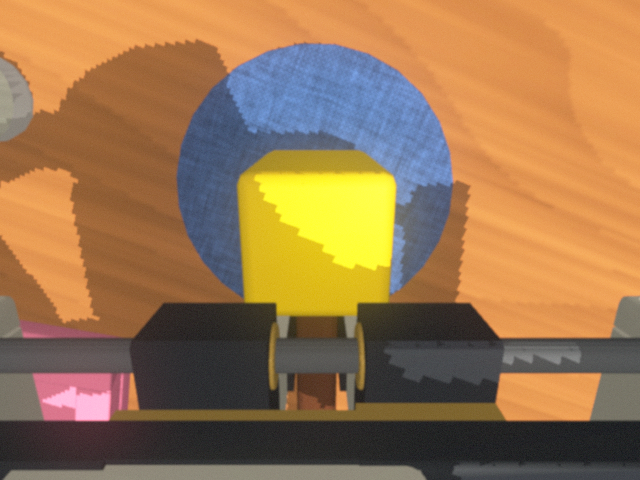

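The mallet is over the felt as it was at pick-up. Lowering the last few mm.

```bash
python3 -m handwheel '[[[0.2,0,0,0],[0.15,0,0,0],[0,0,0,0],[0,0,0,0]]]'
python3 -m handwheel '[[[0.12,0,0,0],[0,0,0,0],[0,0,0,0]]]'
python3 -m handwheel '[[[0.1,0,0,0],[0,0,0,0],[0,0,0,0]]]'
```

```text
time: 30.93
tool_pos: [477.3, -331.0, 20.5]
tcp_rot: [-0.735, 1.571, 2.767]
contact_force: [-0.1, 0.6, -2.3]
grip_width: 15.7
time: 31.18
tool_pos: [477.4, -331.1, 19.3]
tcp_rot: [-0.365, 1.571, 3.137]
contact_force: [-0.4, -0.4, -2.0]
grip_width: 15.9
time: 31.43
tool_pos: [477.5, -331.2, 18.6]
tcp_rot: [1.795, 1.57, -0.986]
contact_force: [0.2, -0.1, -0.2]
grip_width: 15.5
```

Touching down now (the weight has gone off the wrist). Another 0.5 mm, then release and rise.

```bash
python3 -m handwheel '[[[0.05,0,0,0],[0,0,0,0],[0,0,0,0]]]'
python3 -m handwheel '[[[0,0,0,0],[0,0,0,0],[0,0,0,0],[0,0,0,0],[0,0,0,0],[0,0,0,0],[0,0,0,0]]]' 0.7
python3 -m handwheel '[[[-1,0,0,0],[-2,0,0,0],[-3,0,0,0],[-3,0,0,0],[-3,0,0,0],[-3,0,0,0],[-2,0,0,0],[0,0,0,0]]]'
python3 -m handwheel '[[[0,0,1.5,0],[0,0,1.5,0],[0,0,0,0],[0,0,0,0],[0,0,0,0]]]'
python3 - <<'E'
from h import *
st(); cap('wrist','w21'); cap('scene','s21'); p,d=cap('top','t21')
cv2.imwrite('pics/t21c.png',cv2.resize(p[180:340,260:480,::-1],None,fx=3.5,fy=3.5,interpolation=cv2.INTER_CUBIC))
E
```

```text
time: 31.68
tool_pos: [477.5, -331.2, 18.5]
tcp_rot: [1.75, 1.57, -1.031]
contact_force: [-2.7, 0.1, 4.9]
grip_width: 15.8
time: 32.27
tool_pos: [477.5, -331.0, 17.9]
tcp_rot: [0.679, 1.571, -2.102]
contact_force: [0.6, -1.0, 0.3]
grip_width: 58.0
time: 32.93
tool_pos: [479.3, -332.5, 194.0]
tcp_rot: [2.046, 1.561, -0.735]
contact_force: [1.1, -0.5, 0.5]
grip_width: 64.0
time: 33.35
tool_pos: [448.7, -341.7, 187.3]
tcp_rot: [-1.255, 1.569, 2.246]
contact_force: [0.1, -0.5, -0.3]
grip_width: 64.1
t 33.35 pos [ 448.7 -341.7  187.3] rot [-1.255  1.569  2.246] F [ 0.1 -0.5 -0.3] w 64.06560254692639 q [-0.79  0.45  1.47  0.    1.22  0.42]
```

View pics/w21.png

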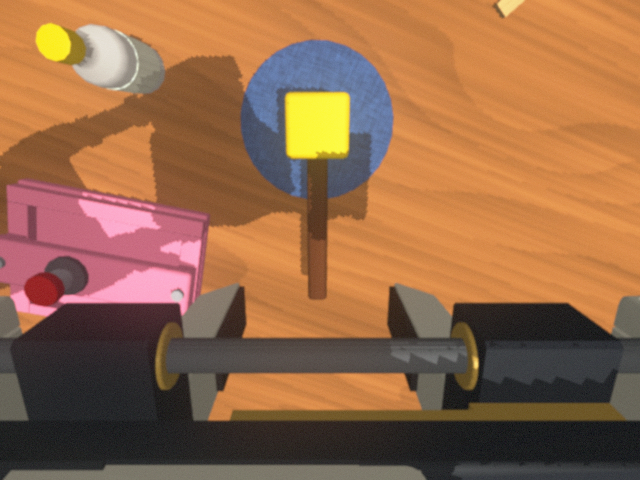

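View pics/t21c.png

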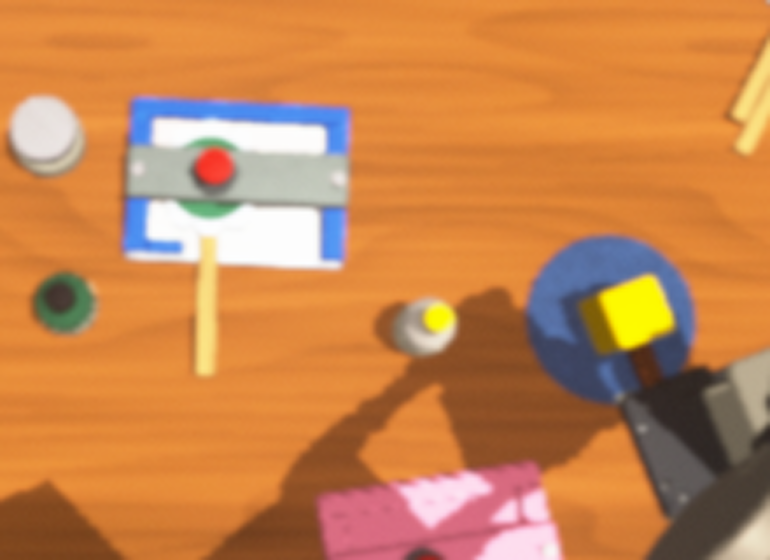

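View pics/s21.png

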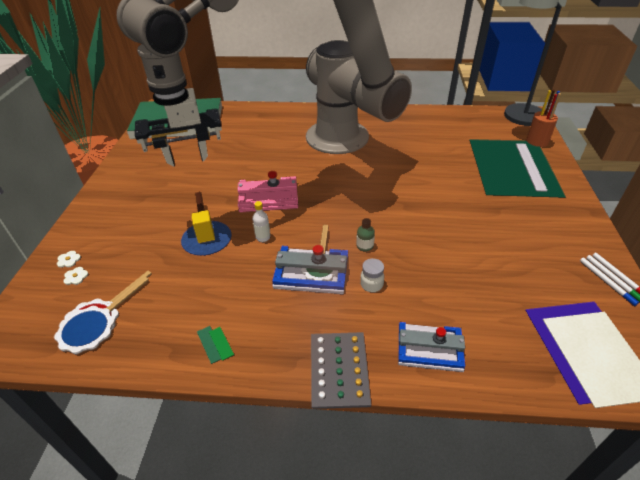

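The mallet stands on the felt, the fan is home with its handle straight, and the bottles and jar look unmoved. I'll do a last numeric check of the fan and cap height, then hand in.

```bash
python3 - <<'E'
from h import *
np.set_printoptions(suppress=True,precision=1)
d=np.load('t21.npy'); c=lambda a,b:(260+(a+.5)/3.5-.5,180+(b+.5)/3.5-.5)
print('cap z',w('top',*c(215,165),d[227,321])); 
e=rel(ray('top',*c(205.5,376),20)[:2]);r=rel(ray('top',*c(208,238),22)[:2]);print('end',e,'root',r,'ang',np.arctan2(*(r-e)[::-1]),'origin est',e+150*(r-e)/np.linalg.norm(r-e))
p=cv2.imread('pics/top0.png').astype(int);q=cv2.imread('pics/t21.png').astype(int)
for n,(a,b) in dict(glue=(382,271),beads=(273,217),paint=(278,266)).items(): print(n,'mean px diff',np.abs(p[b-12:b+12,a-12:a+12]-q[b-12:b+12,a-12:a+12]).mean())
dm=np.load('w21.npy');m=bot.camera_model('wrist');print('mallet top',w('wrist',317,110,dm[110,317],m),w('wrist',317,145,dm[145,317],m))
st(); bot.close_job()
E
```

```text
cap z [625.6 -10.6  78.6]
end [-147.6   -1.1] root [-44.2   1.9] ang 0.028444102744995748 origin est [2.3 3.2]
glue mean px diff 11.888310185185185
beads mean px diff 7.3842592592592595
paint mean px diff 5.333333333333333
mallet top [ 531.7 -310.8   74. ] [ 510.5 -318.8   74.4]
t 33.5 pos [ 449.4 -341.5  187.5] rot [-1.2  1.6  2.3] F [-0.6 -0.3  0.1] w 64.65689901799583 q [-0.8  0.5  1.5  0.   1.2  0.4]
the job is handed in; nothing more can be done
```

I did the whole job and handed it in at about 33.5 s of the 61 s. The hand-in gave no verdict, so this rests on my own measurements.

- **Fan:** I slid the green-centred fan in under the bridge of the large blue stand and swung its head into the back-left corner until I felt both walls. Then I let go and pushed the handle straight with the fingers shut, so the gripper body stayed clear of the paint bottle.
- **Stamp:** The mallet pressed it down until the force rose to about 14 N, well past the spring's 7 N, and the stamp rose again. I couldn't read the stamp's travel directly, so "fully down" is inferred from that force and the tool height.
- **Mallet:** It is back on the felt and the robot is clear of everything.

**Last checks**

| What | Measured | Limit |
|---|---|---|
| Fan forward of the pocket point | about 2.3 mm | 5 mm |
| Fan left of the pocket point | about 3.2 mm | 6 mm |
| Handle angle | about 0.03 rad | 0.15 rad |
| Stamp cap height | 78.6 mm (80 mm when up) | stamp within 3 mm of fully up |
| Mallet top, height at two points | 74.0 and 74.4 mm, so level | 0.1 rad tilt |

The mallet head is about 5 mm from the felt's centre, against a 45 mm limit. The bottles and the jar look unmoved in the pictures.

**Where checks disagreed:**
- The fan was about 1.5 mm further right when measured from the wrist camera before stamping. The stand's position was only good to about 2 mm between cameras, so the fan figures carry that uncertainty.
- The comparison of pictures before and after showed a somewhat larger difference around the glue bottle. I put that down to the arm's shadow and did not measure it.

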